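Change over the ware in the drying box

TASK

Pull the drying box's tray fully out by its handle, keeping the red lock tab pinched while it slides, and let the lock catch. Stand the cream dried vases from the tray on the plank board and stand every grey damp vase in the tray, all upright; then pinch the tab again, slide the tray fully home and let it lock with the vases inside. The clay is unfired: grip the vases lightly (no more than about 35 N at each finger), never drop them from more than a centimetre or two, and leave the scale, bowl and brush where they are.

Things in the scene. Friction and masses are not known exactly. Their poses are not given: they have to be found in the camera images.
- drying_box: plywood box with a clear roof, open at the front: 250 mm deep (x), 268 mm wide (y), 155 mm high; fixed. Origin under its centre. Its front faces its -x; a rail 100 mm wide and at most 24 mm high runs out 340 mm from the front on the table. The shelf-like tray slides out along -x.
- tray_floor (a point): centre of the upper floor surface of the wooden tray (34 mm above the table). Inside 210 x 210 mm, rim 10 mm high. x: level, from the box's front into it (pull out along -x, push in along +x); y across; z up. Shut, this point is 120 mm behind the box's front face; fully out, 120 mm before it, the whole tray in the open.
- tray (a joint): how far the tray is pulled out, m: 0 fully shut (the start), 0.24 fully out, a stop at each end. It slides with 2 to 3 N of drag. A row of steel pegs along the rail locks it all along unless the red tab is held pressed; the lock catches at 0, 0.02, 0.04 .. 0.24 of the travel.
- handle (a point): grip centre of the tray's upright pinch handle, 195 mm to -x of the tray's centre, 20 mm below the handle's top (115 mm above the table). Axes as tray_floor. Handle plates are 34 mm long (x), 50 mm high, clear around. Fixed black plate: outer face 17 mm to +y of this point. Red tab plate: outer face 31 mm to -y of it when free, 17 mm when fully pressed.
- tab_face (a point): middle of the outer (-y) face of the red tab plate, 8 mm thick; moves with the tab. To free the lock pinch red and black plates together along y, the grip centred on point handle (within 2 mm), so that the tab moves 14 mm to +y.
- tab (a joint): how far the red lock tab is pressed, m: 0 free, 0.014 fully pressed; a spring (5 N free, 11 N pressed) pushes it back. The tray is free above 0.009; it is locked once the tab has sprung back below 0.004, which needs the tray within 2 mm or so of a catching position.
- board_top (a point): centre of the top of a plank ware board lying on the table, 130 mm (its x) by 240 mm (its y) and 12 mm thick, fixed; its x and y axes lie level along those sides.
- scale: flat white and black scale, 130 x 170 x 30 mm, a bystander; origin at the centre of its underside
- bowl: white bowl 110 mm across, 65 mm high, a bystander; origin under its centre
- brush: brush lying on the table, about 180 mm long, a bystander; origin under its middle
- W1_mid (a point): Grey, freshly thrown (damp) squat round clay vase, upright: foot 60 mm across, belly 72 mm at 18 to 30 mm up, then a straight neck 36 mm across from 50 mm up to the top at 95 mm; about 0.2 kg. Grasp the neck from above. This point: on its axis, half-way up (47.5 mm above the foot). May be absent. Starts on the table.
- W2_mid (a point): Grey, freshly thrown (damp) squat round clay vase, upright: foot 60 mm across, belly 72 mm at 18 to 30 mm up, then a straight neck 36 mm across from 50 mm up to the top at 95 mm; about 0.2 kg. Grasp the neck from above. This point: on its axis, half-way up (47.5 mm above the foot). May be absent. Starts on the table.
- W3_mid (a point): Grey, freshly thrown (damp) squat round clay vase, upright: foot 60 mm across, belly 72 mm at 18 to 30 mm up, then a straight neck 36 mm across from 50 mm up to the top at 95 mm; about 0.2 kg. Grasp the neck from above. This point: on its axis, half-way up (47.5 mm above the foot). May be absent. Starts on the table.
- D1_mid (a point): Cream-coloured, dried squat round clay vase, upright: foot 60 mm across, belly 72 mm at 18 to 30 mm up, then a straight neck 36 mm across from 50 mm up to the top at 95 mm; about 0.2 kg. Grasp the neck from above. This point: on its axis, half-way up (47.5 mm above the foot). May be absent. Starts on the tray inside the shut drying box.
- D2_mid (a point): Cream-coloured, dried squat round clay vase, upright: foot 60 mm across, belly 72 mm at 18 to 30 mm up, then a straight neck 36 mm across from 50 mm up to the top at 95 mm; about 0.2 kg. Grasp the neck from above. This point: on its axis, half-way up (47.5 mm above the foot). May be absent. Starts on the tray inside the shut drying box.
Things that resemble listed ones, but are neither listed nor needed, are in the scene too. Leave any green or yellow look-alike of the part that bears W3_mid alone.

How it is judged:
By the outcome, as a careful person would: the job done as asked, in the order asked, and still so for the second after the job is handed in, with the robot touching nothing.
Of W1, W2, W3 only 2 to 3 are there at a start; the rules pass over those that are not, and their reading is None.
Of D1, D2 only 1 to 2 are there at a start; the rules pass over those that are not, and their reading is None.
At some moment in a run one of W1, W2, W3 may be knocked a few centimetres aside while the robot is not near it.
It also fails if it takes over 210 s, if anything falls off the work surface, if the arm or the gripper's body presses on something with over 40 N, if the wrist force passes 120 N, or if a joint passes its speed limit or range.

ROBOT

A 6-joint arm with a two-finger parallel gripper is mounted at the origin on the work surface. World frame = base frame: x ahead of the robot, y to its left, z up, the work surface at z = 0. Lengths are in m, angles in rad, forces in N, time in s.
With the tool pointing down it reaches from about 0.3 to 0.875 m from the base axis. Payload 6.4 kg.
Tool frame: the origin (TCP) lies at the very end of the fingers, on their centre line; the grasp point (between the pads) lies 19 mm behind it (ctrl.hold_point_z is the distance from the TCP to the grasp point, in m); y points along the fingers, x is the direction in which the jaws open and shut, and the axes are right-handed (so a half turn about y gives the same grasp; the last joint's range is limited). The gripper opens to 85 mm and grips with 20 to 120 N. Pads are 22 mm wide; open, the fingers measure 114 mm over their backs; the gripper's body (76 mm by 85 mm) begins 54 mm behind the grasp point. The pads swing forward as they close: fully open they stand 13 mm farther back than shut.
Start: joints at [-1.32, 0.181, 1.607, -0, 1.354, -0.206], TCP at [0.254, -0.516, 0.231] pointing down, gripper open.
Joint ranges: [-2.99, 2.99], [-0.89, 2.07], [0.3, 2.58], [-1.14, 4.28], [0, 2.63], [-3.12, 3.12]. Speed limits (rad/s): [2.57, 2.57, 3.01, 3.14, 3.14, 3.14].

INTERFACE

Orientations are given as a unit quaternion [w, x, y, z].
In Python, from bench import ctrl, imaging gives the robot as it stands.
- The arm moves only by the shell command python3 -m jog 'ROWS'. ROWS is JSON, a list of rows, each a list of 3 entries, a list of its own where there are three numbers: the shift along the tool's x, y, z in cm, then the turn, a rotation vector about the tool's x, y, z in rad, then the finger opening in cm, from 0 to 8.54. A call has 1 to 12 rows; each row shifts and turns the pose as measured when the row begins, along the tool's axes as they then stand; what a row does not reach is not made up. A row lasts 1/12 s, in which the tool goes at most 41.7 mm and 7.16 degrees, less where a joint would pass 70% of its speed; a pose out of reach is approached as far as the arm can. A call is refused whole if a number of a shift passes 4.17 or a number of a turn 0.125, either way. A call with a gripper value outside its range is refused whole. The fingers move at their own pace and stop on an object; the grip force is fixed at half the most. Time passes only in rows, so rows that do not move let the fingers close. It gives the time, the measured TCP pose, the force and the opening at its end, in the units of the state.
- ctrl.get_obs(): the state, without advancing time (a new reading comes with each control period).
- imaging.camera(name): name is "scene" or "top" or "wrist"; returns a dict with "frame" (384x512x3 uint8, red, green, blue), "depth" (384x512 float32, m along the optical axis (not along the pixel's ray), 0 where there is no reading), "K" (3x3 intrinsics, pixels), "R" (3x3) and "t" (3): a world point X has camera coordinates R X + t. Camera axes: x right, y down, z forward; pixel columns grow to the right and rows downward; lengths in m; the calibration is good to about 2 mm. A picture is of the moment at which its call begins.
- ctrl.hand_in(): hands the job in, once; it reports no verdict.
The state is a dict: "time_s": time; "q": joint angles; "dq": joint speeds; "joint_efforts": joint torques, N m; "eef_pos": TCP position; "eef_rot": TCP orientation; "wrist_force": force on the tool from outside, world axes, zero at the start; "torque": the same for the moment, N m; "opening": opening from 0.0 (shut) to 1.0 (fully open).
Only numpy, scipy, OpenCV 4.12 (cv2) and the standard library are available. Lean on these libraries where they do the work, as an engineer would, in place of code of your own. Each camera call takes 0.05 s, during which the arm holds its last target. There are 200 camera calls.

## Working session

There is one attempt and no reset: what is moved stays moved. The work goes in short steps, Python scripts to look and compute and a shell command to move; the robot and the scene stay as the last step left them, time stands still between calls to the robot, and variables do not carry over. Pictures are saved under pics/ and viewed, about 12 in all and at most 16, crops included, and the job is handed in when it is done.

```bash
ls; mkdir -p pics; cat > h.py <<'E'
import numpy as np, cv2
from bench import ctrl, imaging
from scipy.spatial.transform import Rotation as Rn
def shot(n,save=None):
    c=imaging.camera(n)
    if save: cv2.imwrite('pics/'+save,c['frame'][:,:,::-1])
    return c
def cloud(c):
    d=c['depth'];v,u=np.indices(d.shape);K=c['K']
    P=np.stack([(u-K[0,2])/K[0,0]*d,(v-K[1,2])/K[1,1]*d,d],-1)
    return (P-c['t'])@c['R']
def pose():
    o=ctrl.get_obs();q=o['eef_rot'];return np.array(o['eef_pos']),Rn.from_quat([q[1],q[2],q[3],q[0]])
def rel(target):
    p,r=pose();return 100*r.inv().apply(np.array(target)-p)
E
python3 - <<'E'
from h import *
a=shot('scene');b=shot('top')
im=np.vstack([a['frame'],b['frame']])
cv2.imwrite('pics/1s.png',a['frame'][:,:,::-1]);cv2.imwrite('pics/1t.png',b['frame'][:,:,::-1])
np.savez('a.npz',**a);np.savez('b.npz',**b)
o=ctrl.get_obs();print(o)
for c in(a,b):print(-c['R'].T@c['t'],c['K'][0,0])
E
```

```text
pics
{'time_s': 0.1, 'q': array([-1.32030570e+00,  1.81475205e-01,  1.60788839e+00,  2.21449309e-06,
        1.35383857e+00, -2.06305602e-01]), 'dq': array([ 4.87213179e-04, -2.83371793e-03, -2.29797570e-03,  1.46560605e-03,
        5.18967845e-05,  3.12032348e-05]), 'joint_efforts': array([ 5.06421929e-04, -4.45871937e+01, -3.52238488e+01, -2.09472914e-04,
        4.17655567e-03, -1.49350143e-05]), 'eef_pos': array([ 0.25350526, -0.51554488,  0.23047899]), 'eef_rot': array([ 0.60061759, -0.59982971,  0.37421707, -0.37339579]), 'wrist_force': array([-0.30213335, -0.30916707, -0.27859051]), 'torque': array([ 0.03965266, -0.01144041, -0.02198305]), 'opening': 1.0001936732066856}
[ 1.26882624 -1.03226354  1.2150039 ] 494.8689548121251
[3.91941357e-01 6.91869254e-06 1.19587454e+00] 357.05575928409985
```

View pics/1s.png

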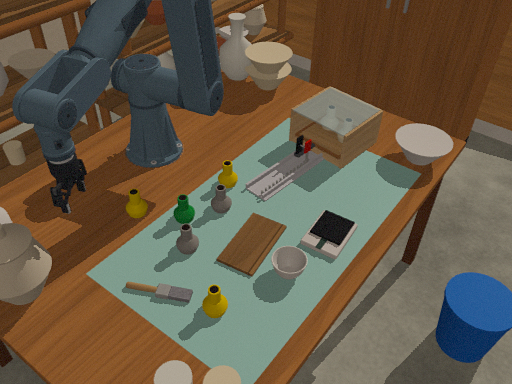

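View pics/1t.png

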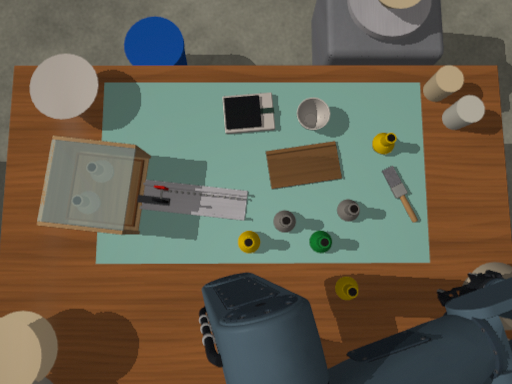

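```bash
python3 - <<'E'
from h import *
p,r=pose();print(np.round(r.as_matrix(),3))
for n in 'b','a':
    c=dict(np.load(n+'.npz'));P=cloud(c);hsv=cv2.cvtColor(c['frame'],cv2.COLOR_RGB2HSV)
    H,S,V=[hsv[...,i].astype(int) for i in range(3)];z=P[...,2];ok=c['depth']>0
    red=((H<8)|(H>172))&(S>130)&(V>80)
    ny,l,st,ce=cv2.connectedComponentsWithStats((red&ok).astype(np.uint8))
    for i in range(1,ny):
        if st[i,4]>15: m=l==i;print(n,'red',ce[i].round(),st[i,4],np.percentile(P[m],[5,50,95],axis=0).round(3).tolist())
    m=ok&(z>0.085)&(z<0.105)
    ny,l,st,ce=cv2.connectedComponentsWithStats(m.astype(np.uint8))
    for i in range(1,ny):
        if st[i,4]>25: q=l==i;print(n,'z95',ce[i].round(),st[i,4],np.median(P[q],0).round(3),P[q].min(0).round(3),P[q].max(0).round(3),np.median(hsv[q],0))
E
```

```text
[[ 0.441 -0.     0.897]
 [-0.897  0.002  0.441]
 [-0.002 -1.     0.   ]]
b red [159. 187.] 32 [[0.527, 0.282, 0.021], [0.53, 0.299, 0.115], [0.549, 0.333, 0.118]]
b z95 [63. 86.] 3298 [0.86  0.621 0.089] [0.751 0.51  0.085] [0.97  0.73  0.098] [ 16.  30. 167.]
b z95 [448.  80.] 607 [ 0.877 -0.616  0.102] [ 0.835 -0.665  0.085] [ 0.924 -0.574  0.105] [ 19.  78. 177.]
b z95 [469. 109.] 617 [ 0.779 -0.677  0.102] [ 0.736 -0.726  0.085] [ 0.824 -0.634  0.105] [ 21.  30. 170.]
b z95 [390. 138.] 109 [ 0.686 -0.423  0.097] [ 0.669 -0.441  0.086] [ 0.703 -0.406  0.102] [ 24. 243. 112.]
b z95 [353. 209.] 109 [ 0.462 -0.298  0.096] [ 0.447 -0.314  0.086] [ 0.478 -0.282  0.101] [15. 31. 79.]
b z95 [286. 221.] 107 [ 0.426 -0.091  0.096] [ 0.411 -0.107  0.086] [ 0.445 -0.073  0.101] [15. 31. 76.]
b z95 [248. 242.] 106 [0.363 0.026 0.096] [0.344 0.01  0.089] [0.378 0.041 0.101] [ 24.  228.5 117. ]
b z95 [324. 242.] 113 [ 0.362 -0.206  0.096] [ 0.344 -0.222  0.086] [ 0.377 -0.189  0.102] [ 66. 170.  75.]
b z95 [351. 292.] 120 [ 0.214 -0.285  0.096] [ 0.197 -0.304  0.086] [ 0.23  -0.269  0.101] [ 24
[... 1482 characters left out ...]
-0.307  0.085] [ 0.234 -0.271  0.102] [ 24. 255. 109.]
a z95 [182. 198.] 83 [ 0.364 -0.211  0.096] [ 0.344 -0.228  0.086] [ 0.381 -0.192  0.101] [ 65. 160.  74.]
a z95 [186. 228.] 99 [ 0.467 -0.304  0.095] [ 0.448 -0.321  0.085] [ 0.482 -0.283  0.102] [16. 46. 76.]
a z95 [ 27. 289.] 165 [ 0.29  -0.744  0.1  ] [ 0.256 -0.801  0.085] [ 0.302 -0.66   0.105] [ 17.  67. 114.]
a z95 [214. 290.] 132 [ 0.689 -0.428  0.095] [ 0.666 -0.444  0.086] [ 0.708 -0.408  0.1  ] [ 25.  246.5 125. ]
a z95 [173. 373.] 744 [ 0.772 -0.671  0.101] [ 0.736 -0.717  0.086] [ 0.822 -0.635  0.105] [ 19.  35. 174.]
a z95 [222. 376.] 553 [ 0.867 -0.605  0.101] [ 0.835 -0.647  0.094] [ 0.913 -0.575  0.105] [ 19.  72. 179.]
```

```bash
python3 - <<'E'
from h import *
c=dict(np.load('b.npz'));P=cloud(c);hsv=cv2.cvtColor(c['frame'],cv2.COLOR_RGB2HSV);z=P[...,2];x=P[...,0];y=P[...,1]
def rect(m,name,ero=0):
    m=cv2.morphologyEx(m.astype(np.uint8),cv2.MORPH_OPEN,np.ones((3,3)))
    n,l,st,_=cv2.connectedComponentsWithStats(m);i=1+st[1:,4].argmax();q=P[l==i][:,:2]
    print(name,st[i,4],q.min(0).round(3),q.max(0).round(3),cv2.minAreaRect(q.astype(np.float32)*1000), 'z',np.median(P[l==i][:,2]).round(4))
rect((z>.14)&(z<.17)&(y>.2)&(y<.7)&(x>.3)&(x<.8),'box')
H,S,V=[hsv[...,i].astype(int) for i in range(3)]
rect((H<25)&(S>100)&(abs(z-.012)<.012)&(x>.45)&(x<.72)&(y<.0)&(y>-.35),'board')
rect((z>.017)&(z<.03)&(y>0)&(y<.33)&(x>.36)&(x<.6),'rail')
rect((S<70)&(z>.012)&(z<.045)&(x>.65)&(y>-.1)&(y<.2),'scale')
for n in 'ab':
  c=dict(np.load(n+'.npz'));P=cloud(c);hsv=cv2.cvtColor(c['frame'],cv2.COLOR_RGB2HSV).astype(int)
  m=((hsv[...,0]<8)|(hsv[...,0]>172))&(hsv[...,1]>130)&(hsv[...,2]>60)&(P[...,2]>.105)&(P[...,2]<.13)&(P[...,1]>.2)&(P[...,1]<.36)&(P[...,0]<.6)
  k=(hsv[...,2]<45)&(P[...,2]>.105)&(P[...,2]<.13)&(P[...,1]>.2)&(P[...,1]<.36)&(P[...,0]<.6)&(P[...,0]>.4)
  for q in (m,k): print(n,q.sum(),np.c_[P[q].min(0),np.median(P[q],0),P[q].max(0)].round(3).tolist())
E
python3 - <<'E'
import cv2
t=cv2.imread('pics/1t.png')[120:250,30:270];cv2.imwrite('pics/2.png',cv2.resize(t,None,fx=3,fy=3,interpolation=2))
E
```

```text
box 7776 [0.388 0.359] [0.679 0.636] ((533.4698486328125, 498.7947692871094), (253.87158203125, 268.543701171875), 83.59408569335938) z 0.1554
board 2607 [ 0.542 -0.283] [ 0.696 -0.036] ((618.4078979492188, -158.84536743164062), (128.2272186279297, 237.5890350341797), 8.490727424621582) z 0.0134
rail 130 [0.449 0.174] [0.469 0.309] ((458.7994689941406, 241.95526123046875), (136.10528564453125, 9.876834869384766), 83.55210876464844) z 0.0249
scale 1800 [ 0.726 -0.061] [0.867 0.117] ((797.53662109375, 27.606292724609375), (132.03457641601562, 170.3330078125), 4.791203498840332) z 0.0292
a 24 [[0.525, 0.532, 0.538], [0.279, 0.297, 0.309], [0.106, 0.113, 0.119]]
a 20 [[0.485, 0.493, 0.499], [0.281, 0.293, 0.314], [0.106, 0.112, 0.121]]
b 30 [[0.525, 0.53, 0.534], [0.28, 0.295, 0.312], [0.106, 0.115, 0.118]]
b 30 [[0.487, 0.49, 0.493], [0.284, 0.299, 0.317], [0.106, 0.114, 0.119]]
```

View pics/2.png

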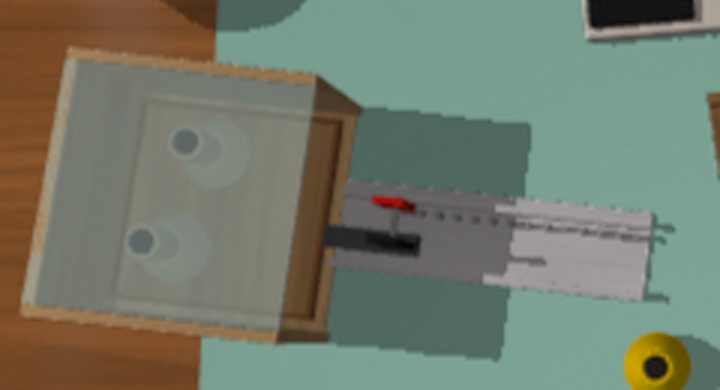

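```bash
python3 -m jog '[[[0,0,0],[0,-0.125,0],8.54],[[0,0,0],[0,-0.125,0],8.54],[[0,0,0],[0,-0.125,0],8.54],[[0,0,0],[0,-0.125,0],8.54],[[0,0,0],[0,-0.125,0],8.54],[[0,0,0],[0,-0.125,0],8.54],[[0,0,0],[0,-0.125,0],8.54],[[0,0,0],[0,-0.125,0],8.54],[[0.75,0,4],[0,0,0],8.54],[[0.75,0,4],[0,0,0],8.54],[[0.75,0,4],[0,0,0],8.54],[[0.75,0,4],[0,0,0],8.54]]'
python3 -m jog '[[[0.75,0,4],[0,0,0],8.54],[[0.75,0,4],[0,0,0],8.54],[[0.75,0,4],[0,0,0],8.54],[[0.75,0,4],[0,0,0],8.54],[[0.75,0,4],[0,0,0],8.54],[[0.75,0,4],[0,0,0],8.54],[[0.75,0,4],[0,0,0],8.54],[[0.75,0,4],[0,0,0],8.54],[[0.75,0,4],[0,0,0],8.54],[[0.75,0,4],[0,0,0],8.54],[[0.75,0,4],[0,0,0],8.54],[[0.75,0,4],[0,0,0],8.54]]'
python3 - <<'E'
from h import *
p,r=pose();print(p.round(4));print(r.as_matrix().round(4));print('to handle over',rel([.508,.300,.23]))
c=shot('wrist');C=-c['R'].T@c['t'];print('cam in tool',r.inv().apply(C-p).round(4),(r.inv().as_matrix()@c['R'].T).round(3))
E
```

```text
time_s: 1.1
eef_pos: [0.2968, -0.3574, 0.2234]
eef_rot: [0.71, -0.702, 0.041, -0.037]
wrist_force: [1.0, 0.1, -0.0]
opening: 0.994
time_s: 2.1
eef_pos: [0.4354, 0.1236, 0.2274]
eef_rot: [0.711, -0.701, 0.042, -0.039]
wrist_force: [2.1, -0.9, 0.0]
opening: 1.002
[0.4354 0.1236 0.2274]
[[ 0.9934 -0.0032  0.1147]
 [-0.1146  0.0147  0.9933]
 [-0.0049 -0.9999  0.0142]]
to handle over [ 5.1882038  -0.02785439 18.36151862]
cam in tool [-0.0004 -0.1429  0.0821] [[ 1.    -0.001 -0.   ]
 [ 0.    -0.319  0.948]
 [-0.001 -0.948 -0.319]]
```

```bash
python3 -m jog '[[[1,0,3.7],[0.003,0,0],8.54],[[1,0,3.7],[-0.003,0,0],8.54],[[1,0,3.7],[0,0,0],8.54],[[1,0,3.7],[0,0,0],8.54],[[1,0,3],[0,0,0],8.54],[[0,0,0],[0,0,0],8.54],[[0,0,0],[0,0,0],8.54]]'
python3 - <<'E'
from h import *
p,r=pose();print(p.round(4));print(r.as_matrix().round(4))
c=shot('wrist','3w.png');np.savez('w.npz',**c);P=cloud(c);hsv=cv2.cvtColor(c['frame'],cv2.COLOR_RGB2HSV).astype(int)
z=P[...,2];m=((hsv[...,0]<8)|(hsv[...,0]>172))&(hsv[...,1]>130)&(hsv[...,2]>50)&(z>.06)&(z<.125)
print(m.sum(),np.percentile(P[m],[1,50,99],axis=0).round(4).tolist())
E
```

```text
time_s: 2.73
eef_pos: [0.5027, 0.3103, 0.2263]
eef_rot: [0.712, -0.7, 0.039, -0.033]
wrist_force: [0.1, -1.1, 0.1]
opening: 1.002
[0.5027 0.3103 0.2263]
[[ 0.9948 -0.0073  0.1013]
 [-0.1012  0.0175  0.9947]
 [-0.009  -0.9998  0.0167]]
415 [[0.5241, 0.2829, 0.0713], [0.5285, 0.3021, 0.1143], [0.534, 0.315, 0.1166]]
```

View pics/3w.png

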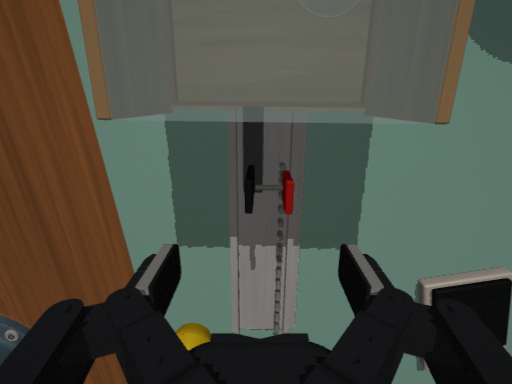

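```bash
cat >> h.py <<'E'
BX=np.array([0.1117,0.9937,0]);BY=np.array([-0.9937,0.1117,0])
def handle(c):
    P=cloud(c);hsv=cv2.cvtColor(c['frame'],cv2.COLOR_RGB2HSV).astype(int);z=P[...,2]
    near=(abs(P[...,0]-.48)<.09)&(P[...,1]<.36)&(P[...,1]>-.05)
    m=((hsv[...,0]<8)|(hsv[...,0]>172))&(hsv[...,1]>130)&(z>.108)&(z<.125)&near
    k=(hsv[...,2]<60)&(hsv[...,1]<120)&(z>.108)&(z<.125)&near&~m
    for n,q in (('red',m),('black',k)):
        a=P[q];s=a@BX;t=a@BY;print(n,q.sum(),'s',np.percentile(s,[1,50,99]).round(4),'t',np.percentile(t,[1,50,99]).round(4),'z',np.median(a[:,2]).round(4),cv2.minAreaRect((a[:,:2]*1000).astype(np.float32)))
E
python3 - <<'E'
from h import *
c=dict(np.load('w.npz'));handle(c)
p=pose()[0];print('tcp s,t',p@BX,p@BY)
P=cloud(c);z=P[...,2]
k=(z>.145)&(z<.165);a=P[k];print('roof',k.sum(),'s min',np.percentile(a@BX,[.5,2]),'t',np.percentile(a@BY,[1,99]))
# yaw from front roof edge
t=a@BY;s=a@BX;e=[(tt,s[abs(t-tt)<.004].min()) for tt in np.arange(t.min()+.02,t.max()-.02,.01) if (abs(t-tt)<.004).sum()>3];print(np.polyfit(*np.array(e).T,1))
b=np.array([.5335,.4988,0]);print('box s,t',b@BX,b@BY)
E
```

```text
red 270 s [0.3399 0.3569 0.3722] t [-0.4963 -0.4925 -0.489 ] z 0.115 ((529.4013061523438, 298.677734375), (33.01649856567383, 7.442671298980713), 83.36734008789062)
black 267 s [0.3391 0.3563 0.372 ] t [-0.4566 -0.4528 -0.4496] z 0.1151 ((489.99493408203125, 302.802734375), (33.41415023803711, 7.002086162567139), 83.54656219482422)
tcp s,t 0.36417577285074443 -0.4647794650321907
roof 45766 s min [0.43054199 0.43198873] t [-0.60352711 -0.34284039]
[0.00127395 0.43091458]
box s,t 0.55524951 -0.47442299
```

```bash
python3 -m jog '[[[0.12,0,-0.82],[-0.017,0.01,-0.009],8.54],[[0,3,0],[0,0,0],8.54],[[0,3,0],[0,0,0],8.54],[[0,3,0],[0,0,0],8.54],[[0,0,0],[0,0,0],8.54],[[0,0,0],[0,0,0],8.54]]'
python3 - <<'E'
from h import *
p,r=pose();print(p.round(4));print(r.as_matrix().round(4))
print('s,t',p@BX,p@BY, rel(.356*BX-.466*BY*-1+[0,0,.076]))
E
```

```text
time_s: 3.28
eef_pos: [0.5036, 0.2928, 0.1367]
eef_rot: [-0.704, 0.708, -0.041, 0.045]
wrist_force: [0.2, -0.0, 0.7]
opening: 1.0
[0.5036 0.2928 0.1367]
[[ 0.9927  0.0058  0.1205]
 [-0.1205 -0.0058  0.9927]
 [ 0.0065 -1.     -0.0051]]
s,t 0.34715770538251345 -0.4676957958874695 [-9.34111932e+01  5.46747098e+00  8.04977175e-02]
```

```bash
python3 -m jog '[[[-0.17,0,0.9],[0.004,-0.008,0.005],8.54],[[0,0,0],[0,0,0],8.54],[[0,0,0],[0,0,0],8.54],[[0,2,0],[0,0,0],8.54],[[0,2,0],[0,0,0],8.54],[[0,2,0],[0,0,0],8.54],[[0,0,0],[0,0,0],8.54],[[0,0,0],[0,0,0],8.54]]'
cat >> h.py <<'E'
def st(s=None,t=None,z=None):
    p,r=pose();M=r.as_matrix();o=ctrl.get_obs()
    yx=np.degrees(np.arctan2(M[1,0],M[0,0]))
    print('p',p.round(4),'s,t',round(p@BX,4),round(p@BY,4),'yaw',yx.round(2),'y',M[:,1].round(4),'F',o['wrist_force'].round(1),'op cm',round(o['opening']*8.54,2),'T',round(o['time_s'],1))
    if s is not None: print('rel cm',rel(s*BX+t*BY+[0,0,z]).round(2))
E
python3 - <<'E'
from h import *
st(.356,-.466,.076); c=shot('wrist'); handle(c)
E
```

```text
time_s: 3.95
eef_pos: [0.5122, 0.3041, 0.0902]
eef_rot: [0.708, -0.704, 0.032, -0.048]
wrist_force: [0.8, 1.1, 0.2]
opening: 1.001
p [0.5122 0.3041 0.0902] s,t 0.3594 -0.475 yaw -6.52 y [ 0.0225  0.0052 -0.9997] F [0.8 1.1 0.2] op cm 8.55 T 4.0
rel cm [-0.93  1.4  -0.35]
red 1002 s [0.3397 0.3584 0.3724] t [-0.4963 -0.4921 -0.4888] z 0.115 ((529.2685546875, 298.6933288574219), (34.14250564575195, 7.6923017501831055), 83.49030303955078)
black 2361 s [0.3405 0.3617 0.3723] t [-0.5292 -0.4532 -0.4186] z 0.1153 ((510.2002258300781, 300.2355041503906), (34.17698287963867, 113.0927963256836), 81.50042724609375)
```

```bash
python3 -m jog '[[[-0.45,0,-0.17],[-0.004,0.001,0.011],8.54],[[-0.45,0,-0.17],[-0.003,0.001,0.011],8.54],[[0,0,0],[0,0,0],8.54],[[0,0,0],[0,0,0],8.54],[[0,0,0],[0,0,0],8.54]]'
python3 -c "
from h import *
st(.356,-.466,.076)"
```

```text
time_s: 4.42
eef_pos: [0.5046, 0.3028, 0.0961]
eef_rot: [0.707, -0.705, 0.039, -0.042]
wrist_force: [0.7, 1.2, -0.4]
opening: 1.001
p [0.5046 0.3028 0.0961] s,t 0.3572 -0.4676 yaw -6.62 y [ 0.0048  0.0029 -1.    ] F [ 0.7  1.2 -0.4] op cm 8.55 T 4.4
rel cm [-0.18  2.01 -0.13]
```

```bash
python3 -m jog '[[[-0.1,1,-0.08],[-0.002,0,0.002],8.54],[[-0.08,1,-0.05],[-0.001,-0.002,0.002],8.54],[[0,0,0],[0,0,0],8.54],[[0,0,0],[0,0,0],8.54],[[0,0,0],[0,0,0],8.54]]'
python3 -c "
from h import *
st(.356,-.466,.076)"
```

```text
time_s: 4.83
eef_pos: [0.5025, 0.3015, 0.0738]
eef_rot: [0.706, -0.706, 0.04, -0.04]
wrist_force: [0.1, -0.2, -0.2]
opening: 1.002
p [0.5025 0.3015 0.0738] s,t 0.3557 -0.4656 yaw -6.49 y [-1.e-04  0.e+00 -1.e+00] F [ 0.1 -0.2 -0.2] op cm 8.55 T 4.8
rel cm [ 0.03 -0.22  0.03]
```

```bash
python3 -m jog '[[[0,-0.2,0],[0,0,0],3.2],[[0,0,0],[0,0,0],3.2],[[0,0,0],[0,0,0],3.2],[[0,0,0],[0,0,0],3.2],[[0,0,0],[0,0,0],3.2],[[0,0,0],[0,0,0],3.2],[[0,0,0],[0,0,0],3.2],[[0,0,0],[0,0,0],3.2],[[0,0,0],[0,0,0],3.2],[[0,0,0],[0,0,0],3.2]]'
python3 -c "
from h import *
st(.356,-.466,.076);handle(shot('wrist'))"
```

```text
time_s: 5.67
eef_pos: [0.5026, 0.3018, 0.0788]
eef_rot: [0.706, -0.706, 0.04, -0.04]
wrist_force: [-1.0, -0.5, -1.4]
opening: 0.381
p [0.5026 0.3018 0.0788] s,t 0.356 -0.4657 yaw -6.54 y [-1.e-04  4.e-04 -1.e+00] F [-1.  -0.5 -1.4] op cm 3.25 T 5.7
rel cm [ 0.03  0.28 -0.  ]
red 1124 s [0.3398 0.3588 0.3724] t [-0.4819 -0.4781 -0.4747] z 0.1151 ((515.1591186523438, 299.8039245605469), (34.59349060058594, 7.6078667640686035), 83.24383544921875)
black 2366 s [0.3403 0.3625 0.3724] t [-0.5016 -0.4532 -0.4294] z 0.1158 ((504.06884765625, 303.74578857421875), (85.84952545166016, 33.76516342163086), 3.0318076610565186)
```

```bash
python3 -m jog '[[[0,0.1,-1],[0,0,0],3.2],[[0,0,-1],[0,0,0],3.2],[[0,0,-1],[0,0,0],3.2],[[0,0,-1],[0,0,0],3.2],[[0,0,-1],[0,0,0],3.2],[[0,0,-1],[0,0,0],3.2],[[0,0,0],[0,0,0],3.2],[[0,0,0],[0,0,0],3.2]]'
python3 -c "
from h import *
st(.116,-.466,.076);handle(shot('wrist'))"
```

```text
time_s: 6.38
eef_pos: [0.4954, 0.2387, 0.0788]
eef_rot: [0.707, -0.705, 0.04, -0.041]
wrist_force: [-0.7, 2.4, -1.8]
opening: 0.382
p [0.4954 0.2387 0.0788] s,t 0.2925 -0.4656 yaw -6.59 y [ 9.0e-04  3.4e-03 -1.0e+00] F [-0.7  2.4 -1.8] op cm 3.26 T 6.4
rel cm [  0.09   0.22 -17.65]
red 1125 s [0.2758 0.2953 0.3088] t [-0.4818 -0.478  -0.4746] z 0.115 ((508.03594970703125, 236.87013244628906), (34.63975524902344, 7.730782508850098), 83.34310150146484)
black 2324 s [0.2769 0.2988 0.3087] t [-0.5013 -0.4531 -0.43  ] z 0.1157 ((497.54150390625, 241.19212341308594), (85.32193756103516, 34.31210708618164), 4.773313999176025)
```

Works nicely. Continue to about 0.235, then creep to the stop.

```bash
python3 -m jog '[[[0,0.1,-1.5],[-0.002,0,0],3.2],[[0,0,-1.5],[-0.001,0,0],3.2],[[0,0,-1.5],[0,0,0],3.2],[[0,0,-1.5],[0,0,0],3.2],[[0,0,-1.5],[0,0,0],3.2],[[0,0,-1.5],[0,0,0],3.2],[[0,0,-1.5],[0,0,0],3.2],[[0,0,-1.5],[0,0,0],3.2],[[0,0,-1.5],[0,0,0],3.2],[[0,0,-1.5],[0,0,0],3.2],[[0,0,-1],[0,0,0],3.2],[[0,0,0],[0,0,0],3.2]]'
python3 -c "
from h import *
st(.116,-.466,.076)"
```

```text
time_s: 7.43
eef_pos: [0.4775, 0.081, 0.0788]
eef_rot: [0.709, -0.703, 0.039, -0.041]
wrist_force: [-0.2, -0.7, -1.6]
opening: 0.382
p [0.4775 0.081  0.0788] s,t 0.1339 -0.4655 yaw -6.43 y [ 0.003   0.0094 -1.    ] F [-0.2 -0.7 -1.6] op cm 3.26 T 7.4
rel cm [ 0.05  0.26 -1.79]
```

```bash
python3 -m jog '[[[0,0,-0.6],[-0.004,0,0.001],3.2],[[0,0,-0.6],[-0.003,0,0.001],3.2],[[0,0,-0.6],[-0.001,0,0],3.2],[[0,0,-0.3],[0,0,0],3.2],[[0,0,-0.2],[0,0,0],3.2],[[0,0,0],[0,0,0],3.2]]'
python3 -c "
from h import *
st(.116,-.466,.076);handle(shot('wrist'))"
```

```text
time_s: 7.93
eef_pos: [0.4755, 0.0637, 0.0788]
eef_rot: [0.711, -0.701, 0.039, -0.04]
wrist_force: [-1.9, -1.8, -0.1]
opening: 0.386
p [0.4755 0.0637 0.0788] s,t 0.1164 -0.4654 yaw -6.47 y [ 0.0023  0.0129 -0.9999] F [-1.9 -1.8 -0.1] op cm 3.3 T 7.9
rel cm [ 0.05  0.28 -0.05]
red 1129 s [0.1001 0.119  0.1326] t [-0.4816 -0.4778 -0.4744] z 0.1151 ((488.20233154296875, 62.032386779785156), (33.66120147705078, 7.659534931182861), 83.62992095947266)
black 2345 s [0.1006 0.1223 0.1325] t [-0.5006 -0.4528 -0.429 ] z 0.1158 ((477.39434814453125, 65.79586791992188), (85.40357208251953, 33.69424057006836), 4.1705145835876465)
```

```bash
python3 -m jog '[[[0,0,0],[0,0,0],8.54],[[0,0,0],[0,0,0],8.54],[[0,0,0],[0,0,0],8.54],[[0,0,0],[0,0,0],8.54],[[0,0,0],[0,0,0],8.54],[[0,0,0],[0,0,0],8.54],[[0,-2,0],[-0.004,0,0.001],8.54],[[0,-3,0],[-0.004,0,0.001],8.54],[[0,-3,0],[-0.004,0,0],8.54],[[0,-3,0],[0,0,0],8.54],[[0,-3,0],[0,0,0],8.54],[[0,-3,0],[0,0,0],8.54]]'
cat >> h.py <<'E'
def tops(c,pr=True):
    P=cloud(c);hsv=cv2.cvtColor(c['frame'],cv2.COLOR_RGB2HSV);z=P[...,2]
    m=(c['depth']>0)&(z>.08)&(z<.135)&(P[...,0]>.1)&(P[...,0]<.9)&(abs(P[...,1])<.5)
    n,l,s,ce=cv2.connectedComponentsWithStats(m.astype(np.uint8))
    for i in range(1,n):
        if s[i,4]>25:
            q=l==i;a=P[q];w=a.max(0)-a.min(0)
            if max(w[:2])<.06: print(ce[i].round(),s[i,4],'mid',((a.max(0)+a.min(0))/2)[:2].round(4),'med',np.median(a,0).round(3),'w',w[:2].round(3),'hsv',np.median(hsv[q],0))
E
python3 - <<'E'
from h import *
st();c=shot('wrist');handle(c);a=shot('scene');b=shot('top','4t.png')
for k in(a,b):print('--');tops(k)
cv2.imwrite('pics/4.png',np.hstack([a['frame'],b['frame']])[:,:,::-1])
E
```

```text
time_s: 8.98
eef_pos: [0.4712, 0.0618, 0.2477]
eef_rot: [-0.705, 0.707, -0.045, 0.034]
wrist_force: [0.6, -0.0, -0.2]
opening: 1.003
p [0.4712 0.0618 0.2477] s,t 0.114 -0.4613 yaw -6.39 y [-0.0146 -0.0021 -0.9999] F [ 0.6 -0.  -0.2] op cm 8.56 T 9.0
red 235 s [0.1002 0.1175 0.132 ] t [-0.496  -0.4921 -0.4887] z 0.1151 ((502.2640380859375, 60.19895935058594), (32.33192825317383, 7.464949131011963), 83.72864532470703)
black 255 s [0.0988 0.1165 0.132 ] t [-0.4567 -0.4527 -0.4494] z 0.1151 ((463.1145935058594, 64.07928466796875), (33.79572677612305, 7.373570442199707), 83.40232849121094)
--
[293. 137.] 150 mid [0.4635 0.2939] med [0.466 0.289 0.111] w [0.048 0.044] hsv [ 19.   82.  127.5]
[310. 152.] 170 mid [0.5661 0.2575] med [0.568 0.249 0.109] w [0.05  0.053] hsv [ 19.  82. 128.]
[227. 164.] 75 mid [0.3616 0.0231] med [0.365 0.022 0.094] w [0.037 0.039] hsv [ 25. 255. 127.]
[256. 168.] 73 mid [0.4665 0.0647] med [0.466 0.061 0.101] w [0.012 0.041] hsv [73. 73. 19.]
[264. 173.] 72 mid [0.4966 0.0573] med [0.506 0.055 0.101] w [0.028 0.036] hsv [  1.  240.  108.5]
[220. 189.] 89 mid [
[... 781 characters left out ...]

[159. 210.] 208 mid [0.4605 0.2964] med [0.46  0.293 0.127] w [0.047 0.043] hsv [ 19.  75. 109.]
[353. 209.] 111 mid [ 0.4626 -0.2984] med [ 0.462 -0.298  0.096] w [0.031 0.033] hsv [15. 31. 49.]
[285. 221.] 108 mid [ 0.4277 -0.0896] med [ 0.426 -0.09   0.096] w [0.034 0.034] hsv [15.  31.  79.5]
[128. 233.] 26 mid [0.3926 0.389 ] med [0.393 0.389 0.105] w [0.009 0.004] hsv [ 16.5 116.5  73.5]
[250. 243.] 51 mid [0.3611 0.0179] med [0.36  0.019 0.096] w [0.033 0.015] hsv [ 24. 213.  99.]
[324. 242.] 114 mid [ 0.3602 -0.2057] med [ 0.362 -0.206  0.096] w [0.034 0.034] hsv [ 65.5 167.5  65.5]
[351. 291.] 125 mid [ 0.2142 -0.2862] med [ 0.215 -0.285  0.096] w [0.034 0.034] hsv [ 24. 255. 136.]
```

View pics/4t.png

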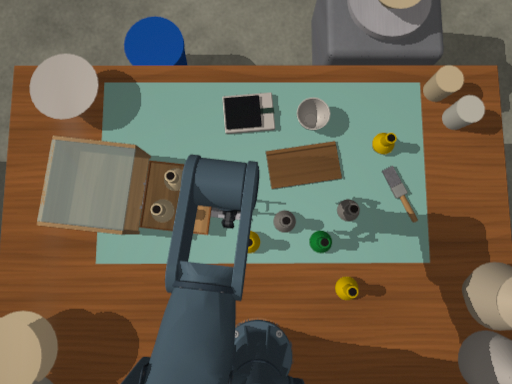

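```bash
python3 -m jog '[[[-0.5,0,3.3],[0,0,-0.006],6.5],[[-0.5,0,3.3],[0,0,-0.006],6.5],[[-0.5,0,3.3],[0,0,0],6.5],[[-0.5,0,3.3],[0,0,0],6.5],[[-0.5,0,3.3],[0,0,0],6.5],[[-0.5,0,3.3],[0,0,0],6.5],[[-0.5,0,3.3],[0,0,0],6.5],[[0,0,0],[0,0,0],6.5],[[0,0,0],[0,0,0],6.5]]'
python3 - <<'E'
from h import *
st(.3447,-.426,.094);c=shot('wrist','5.png');tops(c)
b=shot('top','5t.png');tops(b)
P=cloud(b);z=P[...,2]
m=((z>.036)&(z<.055)&(P[...,1]>.15)&(P[...,1]<.4)&(P[...,0]>.35)&(P[...,0]<.68))
a=P[m];print(np.percentile(a@BX,[1,99]),np.percentile(a@BY,[1,99]))
E
```

```text
time_s: 9.88
eef_pos: [0.4577, 0.3014, 0.2337]
eef_rot: [-0.702, 0.71, -0.047, 0.037]
wrist_force: [-0.4, -0.1, -0.2]
opening: 0.76
p [0.4577 0.3014 0.2337] s,t 0.3506 -0.4211 yaw -6.76 y [-0.0146 -0.0114 -0.9998] F [-0.4 -0.1 -0.2] op cm 6.49 T 9.9
rel cm [ 0.67 13.96 -0.41]
[264. 179.] 1746 mid [0.4605 0.3032] med [0.461 0.307 0.129] w [0.047 0.041] hsv [ 19.  77. 102.]
[362. 204.] 1985 mid [0.5602 0.2625] med [0.556 0.269 0.126] w [0.046 0.045] hsv [ 19.  77. 126.]
[285. 331.] 35 mid [0.4647 0.0799] med [0.464 0.08  0.085] w [0.007 0.004] hsv [105.  36.  16.]
[315. 336.] 116 mid [0.502  0.0669] med [0.503 0.075 0.09 ] w [0.012 0.022] hsv [  1. 228. 125.]
[389. 139.] 118 mid [ 0.687  -0.4233] med [ 0.684 -0.421  0.096] w [0.036 0.033] hsv [ 24.  255.  125.5]
[139. 151.] 39 mid [0.646  0.3711] med [0.643 0.361 0.106] w [0.012 0.026] hsv [ 16. 116.  78.]
[173. 178.] 207 mid [0.5612 0.2586] med [0.558 0.255 0.126] w [0.048 0.044] hsv [ 19.  75. 115.]
[237. 197.] 47 mid [0.4972 0.0585] med [0.502 0.059 0.114] w [0.022 0.031] hsv [  1. 190. 145.]
[159. 210.] 202 mid [0.462  0.2967] med [0.46  0.292 0.127] w [0.044 0.043] hsv [ 19.  75. 113.]
[353. 209.] 114 mid [ 0.4614 -0.2979] med [ 0.462 -0.298  0.097] w [0.033 0.032] hsv [15. 30. 60.]
[235. 209.] 39 mid [0.4633 0.0632] med [0.462 0.064 0.115] w [0.01  0.033] hsv [110.  27.  19.]
[286. 221.] 107 mid [ 0.4278 -0.0898] med [ 0.426 -0.091  0.096] w [0.034 0.034] hsv [15. 28. 57.]
[248. 242.] 105 mid [0.3611 0.0256] med [0.362 0.026 0.096] w [0.033 0.031] hsv [ 24. 213. 103.]
[324. 242.] 114 mid [ 0.3603 -0.2053] med [ 0.362 -0.206  0.096] w [0.033 0.033] hsv [ 66.  159.   55.5]
[351. 291.] 126 mid [ 0.2141 -0.2858] med [ 0.215 -0.284  0.096] w [0.034 0.033] hsv [ 24.  245.5 106. ]
[0.20097581 0.43143874] [-0.59637289 -0.36477079]
```

View pics/5.png

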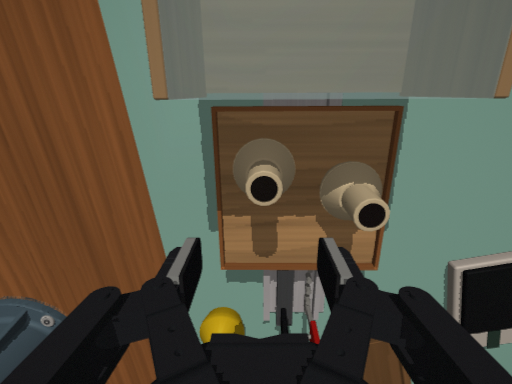

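```bash
cat >> h.py <<'E'
def ring(c,xy,ztop,rad=.04):
    P=cloud(c);m=(c['depth']>0)&(abs(P[...,2]-ztop)<.005)&(np.hypot(P[...,0]-xy[0],P[...,1]-xy[1])<rad)
    a=P[m];(cx,cy),r=cv2.minEnclosingCircle((a[:,:2]*1000).astype(np.float32));print('ring',m.sum(),round(cx/1000,4),round(cy/1000,4),'r mm',round(r,1),'z',np.median(a[:,2]).round(4));return np.array([cx,cy])/1000
E
python3 - <<'E'
from h import *
c=shot('wrist');b=shot('top')
for k in(c,b):
  for xy in((.461,.297),(.562,.259)): q=ring(k,xy,.129)
q=ring(c,(.461,.297),.129);print(rel([*q,.14]),rel([*q,.094]))
E
```

```text
ring 1082 0.4602 0.3004 r mm 17.8 z 0.1295
ring 1032 0.5601 0.2615 r mm 18.0 z 0.1294
ring 111 0.4615 0.2994 r mm 17.9 z 0.1292
ring 110 0.5616 0.2615 r mm 18.4 z 0.1294
ring 1082 0.4602 0.3004 r mm 17.8 z 0.1295
[0.22085134 9.50183983 0.22260039] [ 0.27241794 14.10122038  0.27773192]
```

```bash
python3 -m jog '[[[0.3,0,-0.05],[0.011,0,-0.011],6.5],[[0,0,0],[0,0,0],6.5],[[0,2,0],[0,0,0],6.5],[[0,2,0],[0,0,0],6.5],[[0,2,0],[0,0,0],6.5],[[0,1.5,0],[0,0,0],6.5],[[0,0,0],[0,0,0],6.5],[[0,0,0],[0,0,0],6.5]]'
python3 - <<'E'
from h import *
st();print(rel([.461,.300,.094]).round(2))
E
```

```text
time_s: 10.75
eef_pos: [0.4673, 0.2916, 0.1612]
eef_rot: [0.707, -0.704, 0.044, -0.051]
wrist_force: [-0.6, -0.2, 1.0]
opening: 0.757
p [0.4673 0.2916 0.1612] s,t 0.342 -0.4318 yaw -7.68 y [ 0.0097  0.0022 -1.    ] F [-0.6 -0.2  1. ] op cm 6.46 T 10.8
[-0.8   6.71  0.73]
```

```bash
python3 -m jog '[[[-0.4,0.5,0.35],[0.0,0,0.004],6.5],[[-0.4,0.5,0.35],[0,0,0.004],6.5],[[0,0,0],[0,0,0],6.5],[[0,0,0],[0,0,0],6.5]]'
python3 - <<'E'
from h import *
st();print(rel([.461,.300,.094]).round(2))
E
```

```text
time_s: 11.08
eef_pos: [0.4618, 0.3001, 0.1538]
eef_rot: [0.707, -0.703, 0.046, -0.05]
wrist_force: [0.0, 0.4, 1.1]
opening: 0.76
p [0.4618 0.3001 0.1538] s,t 0.3498 -0.4254 yaw -7.8 y [ 0.0057  0.0053 -1.    ] F [0.  0.4 1.1] op cm 6.49 T 11.1
[-0.11  5.98 -0.06]
```

```bash
python3 -m jog '[[[-0.05,1.5,0],[0,0,0.001],6.5],[[-0.05,1.5,0],[0,0,0],6.5],[[0,1.5,0],[0,0,0],6.5],[[0,1.3,0],[0,0,0],6.5],[[0,0,0],[0,0,0],6.5],[[0,0,0],[0,0,0],6.5]]'
python3 - <<'E'
from h import *
st();print(rel([.461,.300,.094]).round(2))
E
```

```text
time_s: 11.58
eef_pos: [0.4646, 0.3032, 0.0991]
eef_rot: [0.709, -0.702, 0.042, -0.052]
wrist_force: [-0.5, 0.0, 0.5]
opening: 0.764
p [0.4646 0.3032 0.0991] s,t 0.3532 -0.4278 yaw -7.66 y [ 0.0142  0.009  -0.9999] F [-0.5  0.   0.5] op cm 6.53 T 11.6
[-0.32  0.5  -0.37]
```

```bash
python3 -m jog '[[[-0.16,0.2,-0.18],[-0.005,0,0.006],6.5],[[-0.16,0.2,-0.18],[-0.005,0,0.006],6.5],[[0,0,0],[0,0,0],6.5],[[0,0,0],[0,0,0],6.5]]'
python3 - <<'E'
from h import *
st();print(rel([.461,.300,.094]).round(2))
E
```

```text
time_s: 11.92
eef_pos: [0.4623, 0.3007, 0.098]
eef_rot: [0.706, -0.705, 0.046, -0.048]
wrist_force: [-0.2, -0.2, -0.2]
opening: 0.764
p [0.4623 0.3007 0.098 ] s,t 0.3505 -0.4258 yaw -7.62 y [ 0.0038  0.0013 -1.    ] F [-0.2 -0.2 -0.2] op cm 6.53 T 11.9
[-0.12  0.4  -0.09]
```

Good. Close gently, with the last small shift.

```bash
python3 -m jog '[[[-0.11,0.3,-0.08],[0,0,0.003],5],[[0,0,0],[0,0,0],4.2],[[0,0,0],[0,0,0],3.8],[[0,0,0],[0,0,0],3.5],[[0,0,0],[0,0,0],3.4],[[0,0,0],[0,0,0],3.4],[[0,0,0],[0,0,0],3.4],[[0,0,0],[0,0,0],3.4]]'
python3 - <<'E'
from h import *
st();print(rel([.461,.300,.094]).round(2))
E
```

```text
time_s: 12.58
eef_pos: [0.4615, 0.3004, 0.0962]
eef_rot: [0.707, -0.705, 0.046, -0.048]
wrist_force: [-0.4, 0.2, -0.0]
opening: 0.406
p [0.4615 0.3004 0.0962] s,t 0.35 -0.425 yaw -7.62 y [ 0.0022  0.0027 -1.    ] F [-0.4  0.2 -0. ] op cm 3.46 T 12.6
[-0.05  0.22 -0.04]
```

```bash
python3 -m jog '[[[0,-0.5,0],[0,0,0],3.4],[[0,-1,0],[0,0,0],3.4],[[0,-1,0],[0,0,0],3.4],[[0,0,0],[0,0,0],3.4],[[0,0,0],[0,0,0],3.4],[[0,0,0],[0,0,0],3.4]]'
python3 - <<'E'
from h import *
st();b=shot('top');ring(b,(.461,.3),.155);ring(b,(.461,.3),.129)
E
```

```text
time_s: 13.08
eef_pos: [0.4613, 0.3001, 0.1236]
eef_rot: [0.706, -0.705, 0.046, -0.048]
wrist_force: [-0.3, -0.7, -1.6]
opening: 0.412
p [0.4613 0.3001 0.1236] s,t 0.3497 -0.4248 yaw -7.62 y [ 0.0019  0.0023 -1.    ] F [-0.3 -0.7 -1.6] op cm 3.52 T 13.1
ring 35 0.4587 0.2887 r mm 21.9 z 0.1563
ring 12 0.4558 0.2919 r mm 24.3 z 0.1296
```

```bash
python3 -m jog '[[[0,-1,0],[0,0,0],3.4],[[0,-2,0],[0,0,0],3.4],[[0,-2,0],[0,0,0],3.4],[[0,-2,0],[0,0,0],3.4],[[0,-2,0],[0,0,0],3.4],[[0,-1,0],[0,0,0],3.4],[[0.3,0,-0.6],[0,0,0],3.4],[[0.6,0,-1.2],[0,0,0],3.4],[[0.9,0,-1.8],[0,0,0],3.4],[[1.1,0,-2.4],[0,0,0],3.4],[[1.2,0,-2.5],[0,0,0],3.4],[[1.2,0,-2.5],[0,0,0],3.4]]'
python3 -m jog '[[[1.2,0,-2.5],[0,0,0],3.4],[[1.2,0,-2.5],[0,0,0],3.4],[[1.2,0,-2.5],[0,0,0],3.4],[[1.2,0,-2.5],[0,0,0],3.4],[[1.2,0,-2.5],[0,0,0],3.4],[[1.2,0,-2.5],[0,0,0],3.4],[[1.2,0,-2.5],[0,0,0],3.4],[[1.2,0,-2.5],[0,0,0],3.4],[[1.2,0,-2.5],[0,0,0],3.4],[[1,0,-2],[0,0,0],3.4],[[0.6,0,-1.2],[0,0,0],3.4],[[0.3,0,-0.6],[0,0,0],3.4]]'
python3 - <<'E'
from h import *
st();print(rel([.627,-.218,.12]).round(2))
E
```

```text
time_s: 14.13
eef_pos: [0.4954, 0.1817, 0.2248]
eef_rot: [0.706, -0.706, 0.046, -0.041]
wrist_force: [0.1, -1.1, -2.4]
opening: 0.411
time_s: 15.13
eef_pos: [0.5837, -0.1184, 0.2078]
eef_rot: [0.706, -0.705, 0.056, -0.036]
wrist_force: [0.5, -0.0, -2.7]
opening: 0.401
p [ 0.5837 -0.1184  0.2078] s,t -0.0524 -0.5933 yaw -7.42 y [-0.0275  0.0021 -0.9996] F [ 0.5 -0.  -2.7] op cm 3.43 T 15.1
[ 5.82  8.64 -9.31]
```

```bash
python3 -m jog '[[[1,0,-1.6],[0,0,-0.006],3.4],[[1.2,0,-2],[0,0,-0.006],3.4],[[1.2,0,-2],[0,0,-0.006],3.4],[[1.2,0,-2],[0,0,-0.004],3.4],[[0.6,0,-1],[0,0,0],3.4],[[0.2,0,-0.3],[0,0,0],3.4],[[0,0,0],[0,0,0],3.4],[[0,0,0],[0,0,0],3.4]]'
python3 - <<'E'
from h import *
st();print(rel([.627,-.218,.0762]).round(2))
E
```

```text
time_s: 15.8
eef_pos: [0.6238, -0.2126, 0.2003]
eef_rot: [0.708, -0.704, 0.05, -0.039]
wrist_force: [-0.3, -0.7, -2.2]
opening: 0.408
p [ 0.6238 -0.2126  0.2003] s,t -0.1416 -0.6436 yaw -7.28 y [-0.0153  0.007  -0.9999] F [-0.3 -0.7 -2.2] op cm 3.49 T 15.8
[ 0.58 12.4  -0.56]
```

```bash
python3 -m jog '[[[0.2,1,-0.2],[-0.002,0,-0.005],3.4],[[0.2,2,-0.2],[-0.002,0,-0.005],3.4],[[0,2,-0.1],[0,0,-0.003],3.4],[[0,2,0],[0,0,0],3.4],[[0,2,0],[0,0,0],3.4],[[0,1,0],[0,0,0],3.4],[[0,0,0],[0,0,0],3.4],[[0,0,0],[0,0,0],3.4]]'
python3 - <<'E'
from h import *
st();print(rel([.627,-.218,.075]).round(2))
E
```

```text
time_s: 16.47
eef_pos: [0.626, -0.2084, 0.0948]
eef_rot: [0.707, -0.705, 0.042, -0.041]
wrist_force: [0.2, -0.2, -2.6]
opening: 0.411
p [ 0.626  -0.2084  0.0948] s,t -0.1372 -0.6453 yaw -6.77 y [-0.0013  0.0026 -1.    ] F [ 0.2 -0.2 -2.6] op cm 3.51 T 16.5
[ 0.21  1.98 -0.94]
```

```bash
python3 -m jog '[[[0.1,0.5,-0.4],[-0.002,0,0],3.4],[[0.1,0.5,-0.4],[0,0,0],3.4],[[0,0.5,0],[0,0,0],3.4],[[0,0,0],[0,0,0],3.4],[[0,0,0],[0,0,0],3.4]]'
python3 - <<'E'
from h import *
st();print(rel([.627,-.218,.075]).round(2))
E
```

```text
time_s: 16.88
eef_pos: [0.6297, -0.2181, 0.0827]
eef_rot: [-0.705, 0.707, -0.04, 0.043]
wrist_force: [0.5, -0.8, -2.4]
opening: 0.412
p [ 0.6297 -0.2181  0.0827] s,t -0.1464 -0.6501 yaw -6.71 y [ 0.0044 -0.003  -1.    ] F [ 0.5 -0.8 -2.4] op cm 3.51 T 16.9
[-0.27  0.77 -0.01]
```

```bash
python3 -m jog '[[[0,0.3,0],[0.001,0,0.002],3.4],[[0,0.3,0],[0,0,0],3.4],[[0,0,0],[0,0,0],3.4],[[0,0,0],[0,0,0],3.4]]'
python3 -m jog '[[[0,0.2,0],[0,0,0],3.4],[[0,0,0],[0,0,0],3.4],[[0,0,0],[0,0,0],3.4]]'
python3 -m jog '[[[0,0.2,0],[0,0,0],3.4],[[0,0,0],[0,0,0],3.4],[[0,0,0],[0,0,0],3.4]]'
```

```text
time_s: 17.22
eef_pos: [0.6304, -0.2189, 0.0774]
eef_rot: [-0.705, 0.707, -0.04, 0.043]
wrist_force: [0.4, -0.1, -2.6]
opening: 0.409
time_s: 17.47
eef_pos: [0.6305, -0.2188, 0.0754]
eef_rot: [-0.705, 0.707, -0.04, 0.043]
wrist_force: [0.2, 0.2, -2.1]
opening: 0.409
time_s: 17.72
eef_pos: [0.6311, -0.2193, 0.0745]
eef_rot: [-0.705, 0.707, -0.039, 0.044]
wrist_force: [0.0, -0.1, -2.2]
opening: 0.407
```

```bash
python3 -m jog '[[[0,0.2,0],[0,0,0],3.4],[[0,0,0],[0,0,0],3.4],[[0,0,0],[0,0,0],3.4]]'
python3 -m jog '[[[0,0,0],[0,0,0],3.6],[[0,0,0],[0,0,0],3.8],[[0,0,0],[0,0,0],4.5],[[0,0,0],[0,0,0],5.5],[[0,0,0],[0,0,0],6.5],[[0,0,0],[0,0,0],6.5],[[0,0,0],[0,0,0],6.5],[[0,-2,0],[0,0,0],6.5],[[0,-3,0],[0,0,0],6.5],[[0,-3,0],[0,0,0],6.5],[[0,-3,0],[0,0,0],6.5],[[0,-2,0],[0,0,0],6.5]]'
python3 - <<'E'
from h import *
st();ring(shot('top'),(.627,-.218),.107);ring(shot('scene'),(.627,-.218),.107);ring(shot('top'),(.56,.2615),.129);print(rel([.5605,.2615,.23]))
E
```

```text
time_s: 17.97
eef_pos: [0.6317, -0.2202, 0.0747]
eef_rot: [-0.704, 0.708, -0.039, 0.044]
wrist_force: [0.2, -0.0, -1.9]
opening: 0.408
time_s: 18.97
eef_pos: [0.6269, -0.2172, 0.2007]
eef_rot: [0.706, -0.705, 0.044, -0.039]
wrist_force: [1.1, -0.7, 0.4]
opening: 0.765
p [ 0.6269 -0.2172  0.2007] s,t -0.1458 -0.6472 yaw -6.74 y [-0.0058  0.0021 -1.    ] F [ 1.1 -0.7  0.4] op cm 6.53 T 19.0
ring 9 0.6456 -0.222 r mm 8.2 z 0.1083
ring 86 0.6324 -0.2227 r mm 18.4 z 0.1075
ring 108 0.5611 0.2612 r mm 18.0 z 0.1297
[-12.2755462   -2.89567335  46.78553505]
```

```bash
python3 -m jog '[[[-0.95,-0.3,3.6],[0,0,-0.004],6.5],[[-0.95,-0.3,3.6],[0,0,0],6.5],[[-0.95,-0.3,3.6],[0,0,0],6.5],[[-0.95,-0.3,3.6],[0,0,0],6.5],[[-0.95,-0.3,3.6],[0,0,0],6.5],[[-0.95,-0.3,3.6],[0,0,0],6.5],[[-0.95,-0.3,3.6],[0,0,0],6.5],[[-0.95,-0.3,3.6],[0,0,0],6.5],[[-0.95,-0.3,3.6],[0,0,0],6.5],[[-0.95,-0.3,3.6],[0,0,0],6.5],[[-0.95,-0.3,3.6],[0,0,0],6.5],[[-0.95,0,3.6],[0,0,0],6.5]]'
python3 -m jog '[[[-0.5,0,2],[0,0,0],6.5],[[0,0,0],[0,0,0],6.5],[[0,0,0],[0,0,0],6.5]]'
python3 - <<'E'
from h import *
st();print(rel([.5605,.2615,.15]).round(2))
E
```

```text
time_s: 20.12
eef_pos: [0.5542, 0.2357, 0.2138]
eef_rot: [0.706, -0.705, 0.057, -0.036]
wrist_force: [0.7, -1.0, 0.7]
opening: 0.766
time_s: 20.37
eef_pos: [0.5463, 0.2646, 0.2085]
eef_rot: [-0.706, 0.706, -0.057, 0.03]
wrist_force: [-0.7, -0.7, 0.0]
opening: 0.762
p [0.5463 0.2646 0.2085] s,t 0.324 -0.5133 yaw -7.08 y [-0.0378  0.0021 -0.9993] F [-0.7 -0.7  0. ] op cm 6.51 T 20.4
[ 1.67  5.79 -0.12]
```

```bash
python3 -m jog '[[[0.4,0,-0.1],[0,0,-0.01],6.5],[[0.4,0.5,-0.1],[0,0,-0.01],6.5],[[0.3,1,0],[0,0,-0.01],6.5],[[0.3,1,0],[0,0,-0.006],6.5],[[0,1,0],[0,0,0],6.5],[[0,1,0],[0,0,0],6.5],[[0,0,0],[0,0,0],6.5],[[0,0,0],[0,0,0],6.5]]'
python3 - <<'E'
from h import *
st();print(rel([.5605,.2615,.096]).round(2))
E
```

```text
time_s: 21.03
eef_pos: [0.5614, 0.2507, 0.1548]
eef_rot: [-0.703, 0.708, -0.048, 0.046]
wrist_force: [0.7, 0.3, 0.0]
opening: 0.761
p [0.5614 0.2507 0.1548] s,t 0.3118 -0.5299 yaw -7.64 y [-0.0041 -0.0068 -1.    ] F [0.7 0.3 0. ] op cm 6.5 T 21.0
[-0.21  5.87  1.1 ]
```

```bash
python3 -m jog '[[[-0.1,0,0.6],[0.003,0,-0.001],6.5],[[-0.1,0,0.5],[0.003,0,-0.001],6.5],[[0,1,0],[0,0,0],6.5],[[0,1.5,0],[0,0,0],6.5],[[0,1.5,0],[0,0,0],6.5],[[0,1,0],[0,0,0],6.5],[[0,0,0],[0,0,0],6.5],[[0,0,0],[0,0,0],6.5]]'
python3 - <<'E'
from h import *
st();print(rel([.5605,.2615,.096]).round(2))
E
```

```text
time_s: 21.7
eef_pos: [0.5628, 0.2646, 0.1042]
eef_rot: [0.706, -0.705, 0.045, -0.048]
wrist_force: [-0.2, -0.9, -0.1]
opening: 0.764
p [0.5628 0.2646 0.1042] s,t 0.3258 -0.5297 yaw -7.57 y [ 0.0049  0.0014 -1.    ] F [-0.2 -0.9 -0.1] op cm 6.53 T 21.7
[-0.19  0.82 -0.34]
```

```bash
python3 -m jog '[[[-0.1,0.4,-0.17],[-0.001,0,0.002],6.5],[[-0.1,0.4,-0.17],[-0.001,0,0.002],6.5],[[0,0,0],[0,0,0],6.5],[[0,0,0],[0,0,0],5],[[0,0,0],[0,0,0],4.2],[[0,0,0],[0,0,0],3.8],[[0,0,0],[0,0,0],3.5],[[0,0,0],[0,0,0],3.4],[[0,0,0],[0,0,0],3.4],[[0,0,0],[0,0,0],3.4],[[0,0,0],[0,0,0],3.4]]'
python3 - <<'E'
from h import *
st();print(rel([.5605,.2615,.096]).round(2))
E
python3 -m jog '[[[0,-0.5,0],[0,0,0],3.4],[[0,-1,0],[0,0,0],3.4],[[0,-1,0],[0,0,0],3.4],[[0,0,0],[0,0,0],3.4],[[0,0,0],[0,0,0],3.4],[[0,0,0],[0,0,0],3.4]]'
python3 - <<'E'
from h import *
st();print(rel([.609,-.100,.2]).round(2))
E
```

```text
time_s: 22.62
eef_pos: [0.5616, 0.2617, 0.0982]
eef_rot: [0.706, -0.705, 0.045, -0.048]
wrist_force: [-0.2, 0.5, -0.8]
opening: 0.407
p [0.5616 0.2617 0.0982] s,t 0.3228 -0.5288 yaw -7.55 y [ 4.1e-03  7.0e-04 -1.0e+00] F [-0.2  0.5 -0.8] op cm 3.48 T 22.6
[-0.11  0.22 -0.03]
time_s: 23.12
eef_pos: [0.5612, 0.2616, 0.1259]
eef_rot: [0.706, -0.705, 0.045, -0.048]
wrist_force: [-0.3, 0.6, -2.7]
opening: 0.411
p [0.5612 0.2616 0.1259] s,t 0.3227 -0.5285 yaw -7.55 y [ 3.6e-03  6.0e-04 -1.0e+00] F [-0.3  0.6 -2.7] op cm 3.51 T 23.1
[  9.51  -7.41 -35.21]
```

```bash
python3 -m jog '[[[0,-1,0],[0,0,0],3.4],[[0,-2,0],[0,0,0],3.4],[[0,-2,0],[0,0,0],3.4],[[0,-2,0],[0,0,0],3.4],[[0,-1,0],[0,0,0],3.4],[[0.2,0,-0.8],[0,0,-0.001],3.4],[[0.4,0,-1.6],[0,0,-0.001],3.4],[[0.6,-0.1,-2.3],[0,0,-0.001],3.4],[[0.65,-0.1,-2.5],[0,0,-0.001],3.4],[[0.65,-0.1,-2.5],[0,0,-0.001],3.4],[[0.65,-0.1,-2.5],[0,0,-0.001],3.4],[[0.65,-0.1,-2.5],[0,0,-0.001],3.4]]'
python3 -m jog '[[[0.65,-0.1,-2.5],[0,0,-0.001],3.4],[[0.65,-0.1,-2.5],[0,0,-0.001],3.4],[[0.65,-0.1,-2.5],[0,0,-0.001],3.4],[[0.65,-0.1,-2.5],[0,0,-0.001],3.4],[[0.65,-0.1,-2.5],[0,0,-0.001],3.4],[[0.65,-0.1,-2.5],[0,0,-0.001],3.4],[[0.65,0,-2.5],[0,0,-0.001],3.4],[[0.4,0,-1.6],[0,0,0],3.4],[[0.2,0,-0.8],[0,0,0],3.4],[[0,0,0],[0,0,0],3.4],[[0,0,0],[0,0,0],3.4]]'
python3 - <<'E'
from h import *
st();print(rel([.609,-.100,.0762]).round(2))
E
```

```text
time_s: 24.12
eef_pos: [0.5756, 0.1073, 0.2109]
eef_rot: [-0.706, 0.706, -0.042, 0.044]
wrist_force: [0.9, 0.5, -2.3]
opening: 0.412
time_s: 25.03
eef_pos: [0.5945, -0.1176, 0.2058]
eef_rot: [-0.705, 0.706, -0.048, 0.045]
wrist_force: [-0.2, 0.5, -1.9]
opening: 0.408
p [ 0.5945 -0.1176  0.2058] s,t -0.0504 -0.6039 yaw -7.54 y [-0.005  -0.0016 -1.    ] F [-0.2  0.5 -1.9] op cm 3.48 T 25.0
[ 1.26 12.95  1.96]
```

```bash
python3 -m jog '[[[0.4,1,0.6],[0,0,-0.002],3.4],[[0.4,2,0.6],[0,0,-0.002],3.4],[[0.3,2,0.6],[0,0,0],3.4],[[0,2,0],[0,0,0],3.4],[[0,2,0],[0,0,0],3.4],[[0,1,0],[0,0,0],3.4],[[0,0,0],[0,0,0],3.4],[[0,0,0],[0,0,0],3.4]]'
python3 - <<'E'
from h import *
st();print(rel([.609,-.100,.0762]).round(2))
E
```

```text
time_s: 25.7
eef_pos: [0.6084, -0.0877, 0.0979]
eef_rot: [0.706, -0.705, 0.043, -0.043]
wrist_force: [0.7, -0.1, -2.3]
opening: 0.409
p [ 0.6084 -0.0877  0.0979] s,t -0.0192 -0.6143 yaw -6.97 y [-8.0e-04  1.6e-03 -1.0e+00] F [ 0.7 -0.1 -2.3] op cm 3.49 T 25.7
[ 0.21  2.17 -1.22]
```

```bash
python3 -m jog '[[[0.1,0.5,-0.5],[-0.001,0,0],3.4],[[0.1,0.5,-0.5],[0,0,0],3.4],[[0,0.5,0],[0,0,0],3.4],[[0,0,0],[0,0,0],3.4],[[0,0,0],[0,0,0],3.4]]'
python3 -m jog '[[[0,0.3,0],[0,0,0],3.4],[[0,0.2,0],[0,0,0],3.4],[[0,0,0],[0,0,0],3.4],[[0,0,0],[0,0,0],3.4]]'
python3 -c "
from h import *
st()"
```

```text
time_s: 26.12
eef_pos: [0.6119, -0.0989, 0.0854]
eef_rot: [-0.705, 0.706, -0.041, 0.044]
wrist_force: [1.2, -0.1, -2.7]
opening: 0.407
time_s: 26.45
eef_pos: [0.6127, -0.0998, 0.0813]
eef_rot: [-0.705, 0.706, -0.04, 0.046]
wrist_force: [-0.4, 0.4, -2.0]
opening: 0.409
p [ 0.6127 -0.0998  0.0813] s,t -0.0308 -0.62 yaw -6.97 y [ 0.0074 -0.0024 -1.    ] F [-0.4  0.4 -2. ] op cm 3.49 T 26.4
```

```bash
python3 -m jog '[[[0,0.3,0],[0,0,0.005],3.4],[[0,0.2,0],[0,0,0],3.4],[[0,0,0],[0,0,0],3.4],[[0,0,0],[0,0,0],3.4]]'
python3 -m jog '[[[0,0.2,0],[0,0,0],3.4],[[0,0,0],[0,0,0],3.4],[[0,0,0],[0,0,0],3.4]]'
python3 -c "
from h import *
st()"
```

```text
time_s: 26.78
eef_pos: [0.6131, -0.0999, 0.0762]
eef_rot: [-0.705, 0.706, -0.042, 0.044]
wrist_force: [-0.2, -1.0, -0.4]
opening: 0.407
time_s: 27.03
eef_pos: [0.6138, -0.1003, 0.0774]
eef_rot: [-0.705, 0.707, -0.041, 0.044]
wrist_force: [-0.8, 0.4, -3.4]
opening: 0.406
p [ 0.6138 -0.1003  0.0774] s,t -0.0311 -0.6211 yaw -6.94 y [ 0.0036 -0.0032 -1.    ] F [-0.8  0.4 -3.4] op cm 3.47 T 27.0
```

```bash
python3 -m jog '[[[0,0.15,0],[0,0,0],3.4],[[0,0,0],[0,0,0],3.6],[[0,0,0],[0,0,0],3.9],[[0,0,0],[0,0,0],4.5],[[0,0,0],[0,0,0],5.5],[[0,0,0],[0,0,0],6.5],[[0,0,0],[0,0,0],6.5],[[0,-1,0],[0,0,-0.002],6.5],[[0,-3,0],[0,0,0],6.5],[[0,-3,0],[0,0,0],6.5],[[0,-3,0],[0,0,0],6.5],[[0,-2,0],[0,0,0],6.5]]'
python3 -m jog '[[[-2,0,-0.1],[0,0,0],6.5],[[-3.5,0,-0.1],[0,0,0],6.5],[[-3.5,0,-0.1],[0,0,0],6.5],[[-3.5,0,-0.1],[0,0,0],6.5],[[-3.5,0,-0.1],[0,0,0],6.5],[[-2.5,0,-0.1],[0,0,0],6.5],[[0,0,0],[0,0,0],6.5],[[0,0,0],[0,0,0],6.5]]'
python3 - <<'E'
from h import *
st();a=shot('scene','6s.png');b=shot('top','6t.png');w=shot('wrist')
for c in(a,b):
  for xy,z in(((.632,-.222),.107),((.613,-.1),.107),((.428,-.09),.095),((.463,-.3),.095)):
    try: ring(c,xy,z)
    except Exception as e: print('none',xy)
q=ring(w,(.428,-.0905),.095);print(rel([*q,.13]),rel([*q,.06]))
E
```

```text
time_s: 28.03
eef_pos: [0.6097, -0.0987, 0.1959]
eef_rot: [0.706, -0.706, 0.044, -0.041]
wrist_force: [-0.1, -0.3, 0.8]
opening: 0.76
time_s: 28.7
eef_pos: [0.4238, -0.083, 0.2086]
eef_rot: [-0.703, 0.709, -0.035, 0.049]
wrist_force: [0.3, -0.8, 0.2]
opening: 0.764
p [ 0.4238 -0.083   0.2086] s,t -0.0352 -0.4304 yaw -6.88 y [ 0.0194 -0.0091 -0.9998] F [ 0.3 -0.8  0.2] op cm 6.53 T 28.7
ring 83 0.6338 -0.2225 r mm 19.1 z 0.1079
ring 72 0.6152 -0.104 r mm 19.4 z 0.1079
ring 62 0.4257 -0.0911 r mm 21.9 z 0.0951
ring 78 0.4651 -0.3017 r mm 18.6 z 0.0957
ring 95 0.6323 -0.2203 r mm 17.8 z 0.1081
ring 101 0.6142 -0.1012 r mm 17.8 z 0.1081
ring 0 0.0 0.0 r mm 0.0 z nan
ring 103 0.4625 -0.2992 r mm 18.0 z 0.0967
ring 990 0.4262 -0.0898 r mm 18.0 z 0.0955
[ 0.02921784  7.82937651 -0.58515088] [-0.10845856 14.82787782 -0.54015505]
  return _methods._mean(a, axis=axis, dtype=dtype,
  ret = ret.dtype.type(ret / rcount)
```

View pics/6s.png

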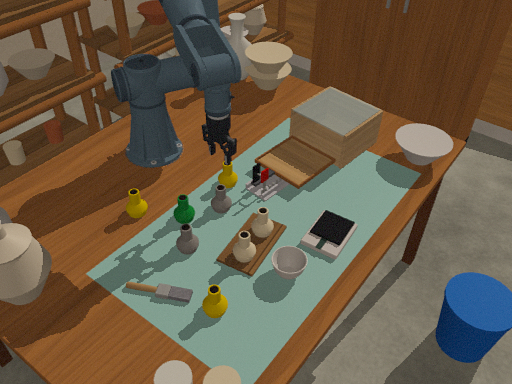

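```bash
python3 -m jog '[[[0.1,0.5,-0.2],[0.003,0,0.008],6.5],[[0.1,1,-0.2],[0.002,0,0.007],6.5],[[0.1,1.5,-0.2],[0,0,0.003],6.5],[[0,2,0],[0,0,0],6.5],[[0,2,0],[0,0,0],6.5],[[0,1,0],[0,0,0],6.5],[[0,0,0],[0,0,0],6.5],[[0,0,0],[0,0,0],6.5]]'
python3 - <<'E'
from h import *
st();print(rel([.4265,-.090,.064]).round(2))
E
```

```text
time_s: 29.52
eef_pos: [0.4328, -0.0923, 0.1203]
eef_rot: [0.706, -0.706, 0.043, -0.04]
wrist_force: [0.2, -0.1, 0.2]
opening: 0.761
p [ 0.4328 -0.0923  0.1203] s,t -0.0434 -0.4404 yaw -6.77 y [-0.0035  0.001  -1.    ] F [ 0.2 -0.1  0.2] op cm 6.5 T 29.5
[-0.64  5.63  0.15]
```

```bash
python3 -m jog '[[[-0.3,0,0.08],[0,0,-0.002],6.5],[[-0.3,0.2,0.08],[0,0,-0.001],6.5],[[0,1,0],[0,0,0],6.5],[[0,1.5,0],[0,0,0],6.5],[[0,1.5,0],[0,0,0],6.5],[[0,0.6,0],[0,0,0],6.5],[[0,0,0],[0,0,0],6.5],[[0,0,0],[0,0,0],6.5]]'
python3 - <<'E'
from h import *
st();print(rel([.4265,-.090,.064]).round(2))
E
```

```text
time_s: 30.18
eef_pos: [0.4295, -0.0912, 0.0719]
eef_rot: [-0.705, 0.707, -0.039, 0.044]
wrist_force: [-0.6, -0.0, 0.3]
opening: 0.756
p [ 0.4295 -0.0912  0.0719] s,t -0.0427 -0.437 yaw -6.74 y [ 0.0058 -0.0026 -1.    ] F [-0.6 -0.   0.3] op cm 6.46 T 30.2
[-0.32  0.78  0.09]
```

```bash
python3 -m jog '[[[-0.16,0.4,0.05],[0,0,0.003],6.5],[[-0.16,0.3,0.04],[0,0,0.002],6.5],[[0,0,0],[0,0,0],6.5],[[0,0,0],[0,0,0],5],[[0,0,0],[0,0,0],4.2],[[0,0,0],[0,0,0],3.8],[[0,0,0],[0,0,0],3.5],[[0,0,0],[0,0,0],3.4],[[0,0,0],[0,0,0],3.4],[[0,0,0],[0,0,0],3.4],[[0,0,0],[0,0,0],3.4]]'
python3 -c "
from h import *
st()"
python3 -m jog '[[[0,-0.5,0],[0,0,0],3.4],[[0,-1,0],[0,0,0],3.4],[[0,-1,0],[0,0,0],3.4],[[0,0,0],[0,0,0],3.4],[[0,0,0],[0,0,0],3.4],[[0,0,0],[0,0,0],3.4]]'
python3 - <<'E'
from h import *
st();print(rel([.457,.2616,.22]).round(2))
E
```

```text
time_s: 31.1
eef_pos: [0.4277, -0.0906, 0.0668]
eef_rot: [-0.705, 0.707, -0.04, 0.043]
wrist_force: [-0.4, -0.0, 0.1]
opening: 0.409
p [ 0.4277 -0.0906  0.0668] s,t -0.0423 -0.4352 yaw -6.72 y [ 0.0043 -0.0041 -1.    ] F [-0.4 -0.   0.1] op cm 3.5 T 31.1
time_s: 31.6
eef_pos: [0.4273, -0.0902, 0.0942]
eef_rot: [-0.705, 0.707, -0.04, 0.043]
wrist_force: [-0.0, 0.1, -1.3]
opening: 0.409
p [ 0.4273 -0.0902  0.0942] s,t -0.0419 -0.4347 yaw -6.72 y [ 0.0038 -0.0037 -1.    ] F [-0.   0.1 -1.3] op cm 3.49 T 31.6
[ -1.11 -12.7   35.25]
```

```bash
python3 -m jog '[[[0,-1,0],[0,0,0],3.4],[[0,-2.2,0],[0,0,0],3.4],[[0,-2.5,0],[0,0,0],3.4],[[0,-2.5,0],[0,0,0],3.4],[[0,-2.5,0],[0,0,0],3.4],[[0,-1.6,0],[0,0,0],3.4],[[0,-0.6,0.8],[0,0,0],3.4],[[0,0,1.6],[0,0,0],3.4],[[-0.1,0,2.3],[0,0,0],3.4],[[-0.1,0,2.5],[0,0,0],3.4],[[-0.1,0,2.5],[0,0,0],3.4],[[-0.1,0,2.5],[0,0,0],3.4]]'
python3 -m jog '[[[-0.1,0,2.5],[0,0,0],3.4],[[-0.1,0,2.5],[0,0,0],3.4],[[-0.1,0,2.5],[0,0,0],3.4],[[-0.1,0,2.5],[0,0,0],3.4],[[-0.1,0,2.5],[0,0,0],3.4],[[-0.1,0,2.5],[0,0,0],3.4],[[-0.1,0,2.5],[0,0,0],3.4],[[-0.1,0,2.3],[0,0,0],3.4],[[0,0,1.6],[0,0,0],3.4],[[0,0,0.8],[0,0,0],3.4],[[0,0,0],[0,0,0],3.4],[[0,0,0],[0,0,0],3.4]]'
python3 - <<'E'
from h import *
st();print(rel([.457,.2616,.1008]).round(2))
E
```

```text
time_s: 32.6
eef_pos: [0.4344, 0.0358, 0.2299]
eef_rot: [-0.705, 0.706, -0.045, 0.044]
wrist_force: [0.6, -0.4, -2.9]
opening: 0.407
time_s: 33.6
eef_pos: [0.4435, 0.2784, 0.2217]
eef_rot: [-0.705, 0.707, -0.049, 0.036]
wrist_force: [-0.1, 0.6, -2.3]
opening: 0.41
p [0.4435 0.2784 0.2217] s,t 0.3261 -0.4096 yaw -6.85 y [-1.850e-02 -9.000e-04 -9.998e-01] F [-0.1  0.6 -2.3] op cm 3.51 T 33.6
[ 1.77 12.06 -1.47]
```

```bash
python3 -m jog '[[[0.4,0.5,-0.4],[0.001,0,-0.005],3.4],[[0.4,1,-0.4],[0.001,0,-0.005],3.4],[[0.4,1.5,-0.4],[0,0,-0.005],3.4],[[0.2,2,0],[0,0,-0.002],3.4],[[0,2,0],[0,0,0],3.4],[[0,1.5,0],[0,0,0],3.4],[[0,0.5,0],[0,0,0],3.4],[[0,0,0],[0,0,0],3.4],[[0,0,0],[0,0,0],3.4]]'
python3 - <<'E'
from h import *
st();print(rel([.457,.2616,.1008]).round(2))
E
```

```text
time_s: 34.35
eef_pos: [0.4576, 0.2528, 0.127]
eef_rot: [-0.704, 0.707, -0.045, 0.046]
wrist_force: [0.1, 0.6, -1.8]
opening: 0.406
p [0.4576 0.2528 0.127 ] s,t 0.3024 -0.4265 yaw -7.42 y [ 0.0016 -0.0046 -1.    ] F [ 0.1  0.6 -1.8] op cm 3.46 T 34.4
[-0.18  2.61  0.87]
```

```bash
python3 -m jog '[[[-0.05,0.6,0.35],[0.002,0,0],3.4],[[-0.05,0.7,0.3],[0.002,0,0.001],3.4],[[0,0.6,0],[0,0,0],3.4],[[0,0,0],[0,0,0],3.4],[[0,0,0],[0,0,0],3.4]]'
python3 -c "
from h import *
st()"
python3 -m jog '[[[0,0.3,0],[0,0,0],3.4],[[0,0.2,0],[0,0,0],3.4],[[0,0,0],[0,0,0],3.4],[[0,0,0],[0,0,0],3.4]]'
python3 -c "
from h import *
st()"
```

```text
time_s: 34.77
eef_pos: [0.4601, 0.26, 0.1095]
eef_rot: [0.706, -0.705, 0.044, -0.049]
wrist_force: [0.4, -0.2, -3.1]
opening: 0.403
p [0.4601 0.26   0.1095] s,t 0.3098 -0.4282 yaw -7.47 y [ 0.0071  0.0016 -1.    ] F [ 0.4 -0.2 -3.1] op cm 3.44 T 34.8
time_s: 35.1
eef_pos: [0.4604, 0.2606, 0.1045]
eef_rot: [0.706, -0.705, 0.043, -0.049]
wrist_force: [0.1, -0.6, -2.5]
opening: 0.409
p [0.4604 0.2606 0.1045] s,t 0.3104 -0.4284 yaw -7.42 y [ 0.008   0.0018 -1.    ] F [ 0.1 -0.6 -2.5] op cm 3.5 T 35.1
```

```bash
python3 -m jog '[[[0,0.2,0],[-0.001,0,0.006],3.4],[[0,0.2,0],[0,0,0],3.4],[[0,0,0],[0,0,0],3.4],[[0,0,0],[0,0,0],3.4]]'
python3 -c "
from h import *
st()"
python3 -m jog '[[[0,0.15,0],[0,0,0],3.4],[[0,0,0],[0,0,0],3.4],[[0,0,0],[0,0,0],3.4]]'
python3 -c "
from h import *
st()"
```

```text
time_s: 35.43
eef_pos: [0.461, 0.2608, 0.1009]
eef_rot: [0.706, -0.705, 0.045, -0.047]
wrist_force: [-0.7, 0.0, -1.9]
opening: 0.404
p [0.461  0.2608 0.1009] s,t 0.3107 -0.429 yaw -7.41 y [ 0.0026  0.002  -1.    ] F [-0.7  0.  -1.9] op cm 3.45 T 35.4
time_s: 35.68
eef_pos: [0.4616, 0.2615, 0.1015]
eef_rot: [0.707, -0.704, 0.044, -0.047]
wrist_force: [-0.7, 0.3, -2.1]
opening: 0.405
p [0.4616 0.2615 0.1015] s,t 0.3114 -0.4295 yaw -7.41 y [ 0.0038  0.0032 -1.    ] F [-0.7  0.3 -2.1] op cm 3.46 T 35.7
```

```bash
python3 -m jog '[[[0,0.15,0],[0,0,0],3.4],[[0,0,0],[0,0,0],3.6],[[0,0,0],[0,0,0],3.9],[[0,0,0],[0,0,0],4.5],[[0,0,0],[0,0,0],5.5],[[0,0,0],[0,0,0],6.5],[[0,0,0],[0,0,0],6.5],[[0,-1,0],[0,0,-0.002],6.5],[[0,-3,0],[0,0,0],6.5],[[0,-3,0],[0,0,0],6.5],[[0,-3,0],[0,0,0],6.5],[[0,-2,0],[0,0,0],6.5]]'
python3 -m jog '[[[0.3,0,-2.5],[0,0,0],6.5],[[0.4,0,-3.8],[0,0,0],6.5],[[0.4,0,-3.8],[0,0,0],6.5],[[0.4,0,-3.8],[0,0,0],6.5],[[0.4,0,-3.8],[0,0,0],6.5],[[0.4,0,-3.8],[0,0,0],6.5],[[0.4,0,-3.8],[0,0,0],6.5],[[0.4,0,-3.8],[0,0,0],6.5],[[0.4,0,-3.8],[0,0,0],6.5],[[0.4,0,-3.8],[0,0,0],6.5],[[0.4,0,-3.8],[0,0,0],6.5],[[0.4,0,-3.8],[0,0,0],6.5]]'
python3 - <<'E'
from h import *
st();b=shot('top');ring(b,(.461,.261),.129);q=ring(b,(.463,-.3),.095);print(rel([*q,.16]).round(2));ring(shot('scene'),(.461,.261),.129)
E
```

```text
time_s: 36.68
eef_pos: [0.4574, 0.2597, 0.2208]
eef_rot: [-0.705, 0.706, -0.048, 0.044]
wrist_force: [-0.1, 1.4, -0.4]
opening: 0.765
time_s: 37.68
eef_pos: [0.4525, -0.1968, 0.2403]
eef_rot: [0.706, -0.705, 0.031, -0.05]
wrist_force: [1.2, 0.8, -0.0]
opening: 0.761
p [ 0.4525 -0.1968  0.2403] s,t -0.145 -0.4716 yaw -6.61 y [ 2.630e-02 -1.000e-04 -9.997e-01] F [ 1.2  0.8 -0. ] op cm 6.5 T 37.7
ring 109 0.4631 0.2619 r mm 17.8 z 0.1295
ring 0 0.0 0.0 r mm 0.0 z nan
[-47.55   6.75  14.86]
ring 48 0.4635 0.2609 r mm 21.9 z 0.1295
  return _methods._mean(a, axis=axis, dtype=dtype,
  ret = ret.dtype.type(ret / rcount)
```

```bash
python3 - <<'E'
from h import *
a=shot('scene');b=shot('top');w=shot('wrist')
for c in(a,b,w):print('--');tops(c)
E
```

```text
--
[288. 142.] 158 mid [0.4645 0.2567] med [0.468 0.25  0.11 ] w [0.046 0.043] hsv [15. 42. 78.]
[227. 164.] 77 mid [0.3632 0.0239] med [0.365 0.022 0.095] w [0.039 0.036] hsv [ 24. 255. 128.]
[256. 168.] 72 mid [0.4658 0.0623] med [0.466 0.06  0.101] w [0.013 0.039] hsv [77.5 87.5 18. ]
[264. 174.] 72 mid [0.5028 0.0571] med [0.506 0.055 0.101] w [0.014 0.038] hsv [  2.  248.5 110. ]
[134. 193.] 91 mid [ 0.2137 -0.2884] med [ 0.22  -0.292  0.094] w [0.035 0.038] hsv [ 24. 255. 127.]
[182. 199.] 98 mid [ 0.3613 -0.2085] med [ 0.365 -0.211  0.094] w [0.038 0.04 ] hsv [ 67.  173.   73.5]
[263. 213.] 132 mid [ 0.6172 -0.1017] med [ 0.619 -0.109  0.105] w [0.038 0.042] hsv [ 19.  81. 127.]
[186. 229.] 109 mid [ 0.4643 -0.3017] med [ 0.467 -0.304  0.094] w [0.041 0.037] hsv [17. 45. 79.]
[244. 237.] 140 mid [ 0.6328 -0.2233] med [ 0.636 -0.228  0.105] w [0.036 0.037] hsv [ 18.  80. 127.]
[214. 291.] 148 mid [ 0.6871 -0.4264] med [ 0.69  -0.428  0.095] w [0.037 0.037] hsv [ 24. 255. 126.]
--
[390. 139.] 118 mid [ 0.6867 -0.423 ] med [ 0.684 -0.422  0.096] w [0.035 0.033] hsv [ 24. 255. 122
[... 803 characters left out ...]
116 mid [ 0.3603 -0.2057] med [ 0.362 -0.206  0.096] w [0.034 0.033] hsv [ 66. 170.  80.]
--
[411.  64.] 1715 mid [ 0.6131 -0.1014] med [ 0.608 -0.101  0.107] w [0.036 0.035] hsv [19. 78. 68.]
[421. 180.] 1269 mid [ 0.6312 -0.2202] med [ 0.626 -0.217  0.107] w [0.035 0.035] hsv [19. 78. 96.]
[175. 195.] 916 mid [ 0.3606 -0.2062] med [ 0.362 -0.204  0.095] w [0.035 0.035] hsv [ 65.  167.   53.5]
[274. 257.] 764 mid [ 0.4622 -0.2988] med [ 0.462 -0.295  0.095] w [0.035 0.035] hsv [16. 36. 71.]
[ 69. 271.] 881 mid [ 0.2132 -0.2862] med [ 0.217 -0.283  0.095] w [0.036 0.036] hsv [ 24. 227.  94.]
[455. 313.] 230 mid [ 0.6912 -0.4201] med [ 0.691 -0.41   0.095] w [0.022 0.028] hsv [ 24. 228. 139.]
```

```bash
python3 -m jog '[[[0.4,0,-2],[0,0,0.007],6.5],[[0.4,1,-2.5],[0,0,0.007],6.5],[[0.4,2,-2.5],[0,0,0.006],6.5],[[0.4,2,-2],[0,0,0.003],6.5],[[0.2,2,-1],[0,0,0],6.5],[[0,2,0],[0,0,0],6.5],[[0,1,0],[0,0,0],6.5],[[0,0,0],[0,0,0],6.5],[[0,0,0],[0,0,0],6.5]]'
python3 - <<'E'
from h import *
st();print(rel([.463,-.2993,.066]).round(2))
E
```

```text
time_s: 38.68
eef_pos: [0.4664, -0.2838, 0.14]
eef_rot: [0.708, -0.705, 0.031, -0.035]
wrist_force: [0.8, -0.4, 0.5]
opening: 0.76
p [ 0.4664 -0.2838  0.14  ] s,t -0.2299 -0.4952 yaw -5.32 y [ 0.0061  0.0036 -1.    ] F [ 0.8 -0.4  0.5] op cm 6.49 T 38.7
[-0.24  7.39 -1.61]
```

```bash
python3 -m jog '[[[-0.1,0,-0.8],[-0.002,0,0.003],6.5],[[-0.1,0,-0.8],[-0.001,0,0.002],6.5],[[0,1,0],[0,0,0],6.5],[[0,2,0],[0,0,0],6.5],[[0,2,0],[0,0,0],6.5],[[0,1.5,0],[0,0,0],6.5],[[0,0,0],[0,0,0],6.5],[[0,0,0],[0,0,0],6.5]]'
python3 - <<'E'
from h import *
st();print(rel([.463,-.2993,.066]).round(2))
E
```

```text
time_s: 39.35
eef_pos: [0.4678, -0.3039, 0.08]
eef_rot: [-0.703, 0.71, -0.027, 0.036]
wrist_force: [0.5, -0.5, 1.3]
opening: 0.762
p [ 0.4678 -0.3039  0.08  ] s,t -0.2497 -0.4988 yaw -5.13 y [ 0.0115 -0.0105 -0.9999] F [ 0.5 -0.5  1.3] op cm 6.5 T 39.4
[-0.54  1.39  0.43]
```

```bash
python3 -m jog '[[[-0.22,0.4,0.2],[0.005,0,0.006],6.5],[[-0.22,0.4,0.2],[0.004,0,0.005],6.5],[[0,0.4,0],[0,0,0],6.5],[[0,0,0],[0,0,0],6.5],[[0,0,0],[0,0,0],6.5]]'
python3 - <<'E'
from h import *
st();print(rel([.463,-.2993,.066]).round(2))
E
```

```text
time_s: 39.77
eef_pos: [0.4649, -0.3009, 0.0702]
eef_rot: [-0.705, 0.707, -0.03, 0.033]
wrist_force: [-0.0, -0.8, 0.6]
opening: 0.762
p [ 0.4649 -0.3009  0.0702] s,t -0.2471 -0.4956 yaw -5.15 y [ 0.0039 -0.0032 -1.    ] F [-0.  -0.8  0.6] op cm 6.51 T 39.8
[-0.21  0.42  0.15]
```

```bash
python3 -m jog '[[[-0.2,0.3,0.13],[0.002,0,0.003],6.5],[[0,0,0],[0,0,0],6.5],[[0,0,0],[0,0,0],5],[[0,0,0],[0,0,0],4.2],[[0,0,0],[0,0,0],3.8],[[0,0,0],[0,0,0],3.5],[[0,0,0],[0,0,0],3.4],[[0,0,0],[0,0,0],3.4],[[0,0,0],[0,0,0],3.4],[[0,0,0],[0,0,0],3.4]]'
python3 -c "
from h import *
st()"
python3 -m jog '[[[0,-0.5,0],[0,0,0],3.4],[[0,-1,0],[0,0,0],3.4],[[0,-2,0],[0,0,0],3.4],[[0,-2.5,0],[0,0,0],3.4],[[0,-2.5,0],[0,0,0],3.4],[[0,-2.5,0],[0,0,0],3.4],[[0,-2.5,0],[0,0,0],3.4],[[0,-1.8,0],[0,0,0],3.4],[[0,-0.5,0],[0,0,0],3.4],[[0,0,0],[0,0,0],3.4],[[0,0,0],[0,0,0],3.4]]'
python3 - <<'E'
from h import *
st();print(rel([.5564,.2504,.22]).round(2))
E
```

```text
time_s: 40.6
eef_pos: [0.4632, -0.2997, 0.0682]
eef_rot: [-0.706, 0.707, -0.031, 0.032]
wrist_force: [-0.0, -1.3, 0.1]
opening: 0.409
p [ 0.4632 -0.2997  0.0682] s,t -0.2461 -0.4938 yaw -5.13 y [ 0.0016 -0.002  -1.    ] F [-0.  -1.3  0.1] op cm 3.5 T 40.6
time_s: 41.52
eef_pos: [0.4612, -0.2969, 0.2354]
eef_rot: [0.707, -0.706, 0.032, -0.031]
wrist_force: [-0.0, -0.4, -3.7]
opening: 0.405
p [ 0.4612 -0.2969  0.2354] s,t -0.2435 -0.4914 yaw -5.12 y [-0.0012  0.0021 -1.    ] F [-0.  -0.4 -3.7] op cm 3.46 T 41.5
[ 4.6   1.65 55.36]
```

```bash
python3 -m jog '[[[0.1,0,0.8],[0,0.001,-0.001],3.4],[[0.2,0,1.6],[0,0.001,-0.001],3.4],[[0.2,0,2.3],[0,0.001,-0.001],3.4],[[0.2,0,2.5],[0,0.001,-0.001],3.4],[[0.2,0,2.5],[0,0.001,-0.001],3.4],[[0.2,0,2.5],[0,0.001,-0.001],3.4],[[0.2,0,2.5],[0,0.001,-0.001],3.4],[[0.2,0,2.5],[0,0.001,-0.001],3.4],[[0.2,0,2.5],[0,0.001,-0.001],3.4],[[0.2,0,2.5],[0,0.001,-0.001],3.4],[[0.2,0,2.5],[0,0.001,-0.001],3.4],[[0.2,0,2.5],[0,0.001,-0.001],3.4]]'
python3 -m jog '[[[0.2,0,2.5],[0,0.001,-0.001],3.4],[[0.2,0,2.5],[0,0.001,-0.001],3.4],[[0.2,0,2.5],[0,0.001,-0.001],3.4],[[0.2,0,2.5],[0,0.001,-0.001],3.4],[[0.2,0,2.5],[0,0.001,-0.001],3.4],[[0.2,0,2.5],[0,0.001,-0.001],3.4],[[0.2,0,2.5],[0,0.001,-0.001],3.4],[[0.2,0,2.5],[0,0.001,-0.001],3.4],[[0.2,0,2.5],[0,0.001,-0.001],3.4],[[0.2,0,2],[0,0,0],3.4],[[0.1,0,1.2],[0,0,0],3.4],[[0,0,0.5],[0,0,0],3.4]]'
python3 - <<'E'
from h import *
st();print(rel([.5564,.2504,.12]).round(2))
E
```

```text
time_s: 42.52
eef_pos: [0.501, -0.0105, 0.2165]
eef_rot: [0.712, -0.699, 0.047, -0.032]
wrist_force: [0.8, -0.2, -2.2]
opening: 0.413
time_s: 43.52
eef_pos: [0.5355, 0.2705, 0.1966]
eef_rot: [0.711, -0.7, 0.059, -0.023]
wrist_force: [-0.0, -0.1, -2.6]
opening: 0.408
p [0.5355 0.2705 0.1966] s,t 0.3286 -0.502 yaw -6.65 y [-0.0502  0.0192 -0.9986] F [-0.  -0.1 -2.6] op cm 3.49 T 43.5
[ 2.7   7.51 -1.85]
```

```bash
python3 -m jog '[[[0.5,0,-0.3],[-0.003,0,-0.01],3.4],[[0.5,0,-0.4],[-0.003,0,-0.01],3.4],[[0.5,0,-0.4],[-0.003,0,-0.01],3.4],[[0.4,0,-0.4],[-0.002,0,-0.01],3.4],[[0.2,0,-0.3],[0,0,-0.005],3.4],[[0,0,0],[0,0,0],3.4],[[0,0,0],[0,0,0],3.4]]'
python3 - <<'E'
from h import *
st();print(rel([.5564,.2504,.12]).round(2))
E
```

```text
time_s: 44.1
eef_pos: [0.5545, 0.2435, 0.1927]
eef_rot: [-0.705, 0.707, -0.045, 0.04]
wrist_force: [-0.3, 0.6, -3.3]
opening: 0.409
p [0.5545 0.2435 0.1927] s,t 0.3039 -0.5238 yaw -6.86 y [-0.0075 -0.0021 -1.    ] F [-0.3  0.6 -3.3] op cm 3.5 T 44.1
[0.16 7.27 0.73]
```

Good. Descend (release height ≈ 0.1022).

```bash
python3 -m jog '[[[0.1,0.6,0.3],[0.001,0,-0.003],3.4],[[0,1.5,0.2],[0.001,0,-0.002],3.4],[[0,1.8,0],[0,0,0],3.4],[[0,1.8,0],[0,0,0],3.4],[[0,1,0],[0,0,0],3.4],[[0,0,0],[0,0,0],3.4],[[0,0,0],[0,0,0],3.4]]'
python3 - <<'E'
from h import *
st();print(rel([.5564,.2504,.1022]).round(2))
E
```

```text
time_s: 44.68
eef_pos: [0.5579, 0.2486, 0.1242]
eef_rot: [0.706, -0.705, 0.042, -0.044]
wrist_force: [0.9, -1.1, -1.6]
opening: 0.408
p [0.5579 0.2486 0.1242] s,t 0.3093 -0.5266 yaw -7.0 y [ 0.0029  0.0014 -1.    ] F [ 0.9 -1.1 -1.6] op cm 3.48 T 44.7
[-0.18  2.2   0.16]
```

```bash
python3 -m jog '[[[0,0.6,0],[-0.001,0,0.002],3.4],[[0,0.6,0],[0,0,0.001],3.4],[[0,0.4,0],[0,0,0],3.4],[[0,0.2,0],[0,0,0],3.4],[[0,0,0],[0,0,0],3.4],[[0,0,0],[0,0,0],3.4]]'
python3 -c "
from h import *
st()"
python3 -m jog '[[[0,0.3,0],[0,0,0.001],3.4],[[0,0,0],[0,0,0],3.4],[[0,0,0],[0,0,0],3.4]]'
python3 -c "
from h import *
st()"
```

```text
time_s: 45.18
eef_pos: [0.56, 0.2494, 0.1076]
eef_rot: [0.707, -0.705, 0.042, -0.045]
wrist_force: [-0.2, 0.2, -2.1]
opening: 0.407
p [0.56   0.2494 0.1076] s,t 0.3104 -0.5286 yaw -6.98 y [ 0.0043  0.0019 -1.    ] F [-0.2  0.2 -2.1] op cm 3.47 T 45.2
time_s: 45.43
eef_pos: [0.5605, 0.2495, 0.1052]
eef_rot: [0.707, -0.705, 0.041, -0.045]
wrist_force: [-0.3, -0.4, -2.4]
opening: 0.407
p [0.5605 0.2495 0.1052] s,t 0.3106 -0.5291 yaw -6.99 y [ 0.0047  0.0024 -1.    ] F [-0.3 -0.4 -2.4] op cm 3.48 T 45.4
```

```bash
python3 -m jog '[[[0,0.3,0],[-0.001,0,0.002],3.4],[[0,0,0],[0,0,0],3.4],[[0,0,0],[0,0,0],3.4]]'
python3 -m jog '[[[0,0.2,0],[0,0,0.001],3.4],[[0,0,0],[0,0,0],3.4],[[0,0,0],[0,0,0],3.4]]'
```

```text
time_s: 45.68
eef_pos: [0.5611, 0.2497, 0.1025]
eef_rot: [0.707, -0.705, 0.042, -0.044]
wrist_force: [0.4, -0.0, -1.6]
opening: 0.411
time_s: 45.93
eef_pos: [0.5618, 0.2504, 0.103]
eef_rot: [0.707, -0.705, 0.042, -0.044]
wrist_force: [-0.2, 0.0, -1.4]
opening: 0.411
```

```bash
python3 -m jog '[[[0,0.15,0],[0,0,0],3.4],[[0,0,0],[0,0,0],3.6],[[0,0,0],[0,0,0],3.9],[[0,0,0],[0,0,0],4.5],[[0,0,0],[0,0,0],5.5],[[0,0,0],[0,0,0],6.5],[[0,0,0],[0,0,0],6.5],[[0,-1,0],[0,0,-0.002],6.5],[[0,-3,0],[0,0,0],6.5],[[0,-3,0],[0,0,0],6.5],[[0,-3,0],[0,0,0],6.5],[[0,-2,0],[0,0,0],6.5]]'
python3 -m jog '[[[-1,0,-3],[0,0,0],8.54],[[-1,0,-3],[0,0,0],8.54],[[-1,0,-3],[0,0,0],8.54],[[-1,0,-3],[0,0,0],8.54],[[-1,0,-3],[0,0,0],8.54],[[-1,0,-3],[0,0,0],8.54],[[0,0,-1],[0,0,0],8.54],[[0,0,0],[0,0,0],8.54],[[0,0,0],[0,0,0],8.54]]'
python3 - <<'E'
from h import *
st(.1164,-.4658,.14);a=shot('scene','7s.png');b=shot('top','7t.png')
for c in(a,b):
  for xy,z in(((.632,-.222),.107),((.613,-.1),.107),((.463,.262),.129),((.56,.25),.129)):ring(c,xy,z)
w=shot('wrist');handle(w);tops(w)
E
```

```text
time_s: 46.93
eef_pos: [0.5576, 0.2489, 0.2216]
eef_rot: [-0.706, 0.706, -0.045, 0.042]
wrist_force: [0.9, -0.5, 0.1]
opening: 0.762
time_s: 47.68
eef_pos: [0.4777, 0.0629, 0.2374]
eef_rot: [0.707, -0.705, 0.034, -0.05]
wrist_force: [-0.5, 0.7, 0.3]
opening: 1.0
p [0.4777 0.0629 0.2374] s,t 0.1159 -0.4676 yaw -6.84 y [ 0.0228  0.0021 -0.9997] F [-0.5  0.7  0.3] op cm 8.54 T 47.7
rel cm [-0.41  9.74  0.  ]
ring 81 0.6344 -0.2239 r mm 20.4 z 0.1076
ring 76 0.6143 -0.1035 r mm 19.9 z 0.107
ring 51 0.4626 0.2612 r mm 21.5 z 0.1298
ring 52 0.563 0.2497 r mm 19.9 z 0.1285
ring 95 0.6327 -0.2206 r mm 17.8 z 0.1085
ring 102 0.6141 -0.1014 r mm 18.0 z 0.1082
ring 114 0.463 0.261 r mm 17.9 z 0.1298
ring 108 0.5624 0.2502 r mm 17.9 z 0.1293
red 240 s [0.0993 0.1164 0.132 ] t [-0.4961 -0.492  -0.4887] z 0.1151 ((502.3060607910156, 59.92912292480469), (32.98779296875, 7.494467735290527), 83.0177993774414)
black 269 s [0.0989 0.1161 0.1321] t [-0.4567 -0.4529 -0.4488] z 0.1151 ((462.7435302734375, 64.0064926147461), (33.846473693847656, 8.019333839416504), 84.9405517578125)
[242. 181.] 331 mid [0.4631 0.064 ] med [0.464 0.068 0.115] w [0.011 0.034] hsv [90. 36. 12.]
[276. 180.] 477 mid [0.4884 0.0599] med [0.501 0.062 0.114] w [0.038 0.033] hsv [  1. 228. 112.]
[158. 221.] 897 mid [0.3609 0.0261] med [0.363 0.029 0.095] w [0.035 0.036] hsv [ 24. 224.  88.]
[402. 369.] 189 mid [ 0.639  -0.2214] med [ 0.64  -0.22   0.108] w [0.02  0.034] hsv [19. 79. 87.]
```

View pics/7s.png

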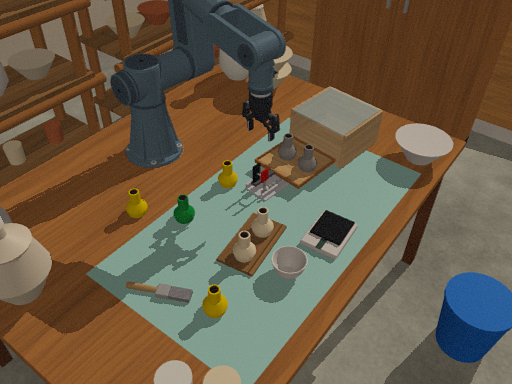

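```bash
python3 -m jog '[[[-0.1,0,0],[-0.001,0,0.007],8.54],[[-0.1,1,0],[-0.001,0,0.007],8.54],[[0,2,0],[0,0,0.004],8.54],[[0,2,0],[0,0,0],8.54],[[0,2,0],[0,0,0],8.54],[[0,1.5,0],[0,0,0],8.54],[[0,0,0],[0,0,0],8.54],[[0,0,0],[0,0,0],8.54]]'
python3 -c "
from h import *
st(.1162,-.4658,.0785)"
```

```text
time_s: 48.5
eef_pos: [0.4768, 0.0708, 0.1446]
eef_rot: [0.707, -0.705, 0.039, -0.037]
wrist_force: [-0.1, 0.2, 0.6]
opening: 0.999
p [0.4768 0.0708 0.1446] s,t 0.1236 -0.4659 yaw -6.15 y [-0.0017  0.0038 -1.    ] F [-0.1  0.2  0.6] op cm 8.53 T 48.5
rel cm [ 0.    6.61 -0.76]
```

```bash
python3 -m jog '[[[0,0,-0.4],[-0.002,0.002,0],8.54],[[0,0,-0.4],[-0.002,0.002,0],8.54],[[0,1.5,0],[0,0,0],8.54],[[0,1.5,0],[0,0,0],8.54],[[0,1.5,0],[0,0,0],8.54],[[0,1,0],[0,0,0],8.54],[[0,0,0],[0,0,0],8.54],[[0,0,0],[0,0,0],8.54]]'
python3 -c "
from h import *
st(.1162,-.4658,.0785)"
```

```text
time_s: 49.17
eef_pos: [0.4818, 0.0609, 0.0947]
eef_rot: [-0.705, 0.707, -0.035, 0.043]
wrist_force: [0.7, -0.1, -0.0]
opening: 0.999
p [0.4818 0.0609 0.0947] s,t 0.1143 -0.472 yaw -6.33 y [ 0.0101 -0.003  -0.9999] F [ 0.7 -0.1 -0. ] op cm 8.53 T 49.2
rel cm [-0.64  1.61  0.19]
```

```bash
python3 -m jog '[[[-0.3,0.3,0.1],[0.001,0.001,0.005],8.54],[[-0.3,0.5,0.1],[0.001,0,0.005],8.54],[[0,0.5,0],[0,0,0],8.54],[[0,0,0],[0,0,0],8.54],[[0,0,0],[0,0,0],8.54]]'
python3 -c "
from h import *
st(.1162,-.4658,.0785)"
```

```text
time_s: 49.58
eef_pos: [0.4778, 0.0634, 0.0836]
eef_rot: [-0.706, 0.706, -0.038, 0.041]
wrist_force: [-0.5, -0.2, 0.3]
opening: 0.998
p [0.4778 0.0634 0.0836] s,t 0.1164 -0.4677 yaw -6.4 y [ 4.6e-03 -3.0e-04 -1.0e+00] F [-0.5 -0.2  0.3] op cm 8.53 T 49.6
rel cm [-0.2   0.51 -0.02]
```

```bash
python3 -m jog '[[[-0.2,0.5,-0.02],[0,0,0.003],8.54],[[0,0,0],[0,0,0],8.54],[[0,0,0],[0,0,0],8.54]]'
python3 -c "
from h import *
st(.1162,-.4658,.0785)"
```

```text
time_s: 49.83
eef_pos: [0.4759, 0.0635, 0.0784]
eef_rot: [0.706, -0.706, 0.039, -0.04]
wrist_force: [0.4, 0.2, -0.3]
opening: 0.998
p [0.4759 0.0635 0.0784] s,t 0.1162 -0.4658 yaw -6.38 y [ 1.9e-03 -1.0e-04 -1.0e+00] F [ 0.4  0.2 -0.3] op cm 8.53 T 49.8
rel cm [-0.01 -0.01 -0.  ]
```

```bash
python3 -m jog '[[[0,0,0],[0,0,0],3.2],[[0,0,0],[0,0,0],3.2],[[0,0,0],[0,0,0],3.2],[[0,0,0],[0,0,0],3.2],[[0,0,0],[0,0,0],3.2],[[0,0,0],[0,0,0],3.2],[[0,0,0],[0,0,0],3.2],[[0,0,0],[0,0,0],3.2],[[0,0,0],[0,0,0],3.2],[[0,0,0],[0,0,0],3.2]]'
python3 -c "
from h import *
st(.1162,-.4658,.0785);handle(shot('wrist'))"
python3 -m jog '[[[0,0,0.2],[0,0,0],3.2],[[0,0,0.4],[0,0,0],3.2],[[0,0,0.6],[0,0,0],3.2],[[0,0,0.8],[0,0,0],3.2],[[0,0,0.8],[0,0,0],3.2],[[0,0,0.8],[0,0,0],3.2],[[0,0,0.8],[0,0,0],3.2],[[0,0,0.8],[0,0,0],3.2],[[0,0,0.8],[0,0,0],3.2],[[0,0,0.6],[0,0,0],3.2],[[0,0,0.3],[0,0,0],3.2],[[0,0,0],[0,0,0],3.2]]'
python3 -c "
from h import *
st(.356,-.4658,.0785);handle(shot('wrist'));b=shot('top');tops(b)"
```

```text
time_s: 50.67
eef_pos: [0.4755, 0.0635, 0.0809]
eef_rot: [0.706, -0.706, 0.04, -0.04]
wrist_force: [0.9, -1.1, 0.4]
opening: 0.381
p [0.4755 0.0635 0.0809] s,t 0.1163 -0.4654 yaw -6.44 y [ 1.e-04  1.e-04 -1.e+00] F [ 0.9 -1.1  0.4] op cm 3.25 T 50.7
rel cm [ 0.04  0.24 -0.01]
red 1097 s [0.1003 0.1191 0.1325] t [-0.4816 -0.4778 -0.4744] z 0.115 ((488.192138671875, 61.77800369262695), (33.59012985229492, 7.8811798095703125), 82.99394226074219)
black 2120 s [0.1003 0.1217 0.1325] t [-0.4947 -0.4528 -0.4354] z 0.1154 ((475.44537353515625, 66.21086883544922), (73.3665771484375, 34.39017868041992), 8.31542682647705)
time_s: 51.72
eef_pos: [0.4842, 0.1402, 0.081]
eef_rot: [-0.706, 0.706, -0.039, 0.039]
wrist_force: [-1.2, -1.2, 0.0]
opening: 0.382
p [0.4842 0.1402 0.081 ] s,t 0.1935 -0.4655 yaw -6.35 y [ 5.e-04 -7.e-04 -1.e+00] F [-1.2 -1.2  0. ] op cm 3.26 T 51.7
rel cm [ 0.04  0.24 16.25]
red 1105 s [0.1769 0.1961 0.2098] t [-0.4818 -0.4779 -0.4745] z 0.115 ((496.9759216308594, 138.3501739501953), (34.03730773925781, 7.918993949890137), 83.42888641357422)
black 2118 s [0.1773 0.1987 0.20
[... 434 characters left out ...]
. 127.]
[288. 161.] 121 mid [ 0.6135 -0.1006] med [ 0.612 -0.1    0.107] w [0.035 0.034] hsv [ 19.  75. 117.]
[151. 175.] 215 mid [0.571  0.3248] med [0.568 0.32  0.125] w [0.048 0.044] hsv [16. 30. 62.]
[147. 207.] 218 mid [0.4714 0.3346] med [0.471 0.332 0.126] w [0.044 0.043] hsv [15. 29. 62.]
[127. 232.] 28 mid [0.3942 0.3976] med [0.394 0.389 0.106] w [0.012 0.022] hsv [ 16.  115.5  75. ]
[248. 242.] 106 mid [0.3611 0.0255] med [0.363 0.026 0.096] w [0.033 0.031] hsv [ 24.  226.  121.5]
[324. 242.] 115 mid [ 0.3603 -0.2056] med [ 0.362 -0.206  0.096] w [0.033 0.033] hsv [ 66. 159.  56.]
[351. 291.] 127 mid [ 0.2142 -0.2862] med [ 0.215 -0.284  0.096] w [0.034 0.034] hsv [ 24. 255. 138.]
```

Vases ride along fine. Continue.

```bash
python3 -m jog '[[[0,0,0.5],[0,0,0],3.2],[[0,0,0.8],[0,0,0],3.2],[[0,0,1],[0,0,0],3.2],[[0,0,1],[0,0,0],3.2],[[0,0,1],[0,0,0],3.2],[[0,0,1],[0,0,0],3.2],[[0,0,1],[0,0,0],3.2],[[0,0,1],[0,0,0],3.2],[[0,0,1],[0,0,0],3.2],[[0,0,1],[0,0,0],3.2],[[0,0,1],[0,0,0],3.2],[[0,0,1],[0,0,0],3.2]]'
python3 -m jog '[[[0,0,1],[0,0,0],3.2],[[0,0,0.9],[0,0,0],3.2],[[0,0,0.6],[0,0,0],3.2],[[0,0,0.3],[0,0,0],3.2],[[0,0,0],[0,0,0],3.2],[[0,0,0],[0,0,0],3.2]]'
python3 -c "
from h import *
st(.356,-.4658,.0785)"
```

```text
time_s: 52.82
eef_pos: [0.498, 0.2616, 0.081]
eef_rot: [-0.705, 0.707, -0.04, 0.04]
wrist_force: [-0.3, -2.5, 1.2]
opening: 0.383
time_s: 53.32
eef_pos: [0.5019, 0.2955, 0.081]
eef_rot: [-0.706, 0.706, -0.039, 0.04]
wrist_force: [0.1, -2.0, 1.3]
opening: 0.384
p [0.5019 0.2955 0.081 ] s,t 0.3497 -0.4657 yaw -6.37 y [ 0.0014 -0.001  -1.    ] F [ 0.1 -2.   1.3] op cm 3.28 T 53.3
rel cm [0.   0.25 0.62]
```

```bash
python3 -m jog '[[[0,0,0.3],[0,0,0],3.2],[[0,0,0.3],[0,0,0],3.2],[[0,0,0.2],[0,0,0],3.2],[[0,0,0.2],[0,0,0],3.2],[[0,0,0],[0,0,0],3.2]]'
python3 -c "
from h import *
st(.356,-.4658,.0785);handle(shot('wrist'))"
```

```text
time_s: 53.73
eef_pos: [0.5025, 0.3017, 0.081]
eef_rot: [-0.703, 0.709, -0.04, 0.039]
wrist_force: [-1.0, 1.7, -0.5]
opening: 0.381
p [0.5025 0.3017 0.081 ] s,t 0.356 -0.4657 yaw -6.45 y [-0.0016 -0.0075 -1.    ] F [-1.   1.7 -0.5] op cm 3.25 T 53.7
rel cm [0.01 0.25 0.  ]
red 1104 s [0.3395 0.359  0.3723] t [-0.482  -0.4781 -0.4747] z 0.115 ((515.2340698242188, 299.7400207519531), (34.76996612548828, 7.905662536621094), 82.99747467041016)
black 2130 s [0.34   0.3616 0.3723] t [-0.4978 -0.4531 -0.4331] z 0.1155 ((503.30389404296875, 304.4500732421875), (73.24182891845703, 33.917747497558594), 5.948108673095703)
```

```bash
python3 -m jog '[[[0,0,0],[0,0,0],8.54],[[0,0,0],[0,0,0],8.54],[[0,0,0],[0,0,0],8.54],[[0,0,0],[0,0,0],8.54],[[0,0,0],[0,0,0],8.54],[[0,0,0],[0,0,0],8.54],[[0,0,0],[0,0,0],8.54],[[0,-2,0],[0.002,0,0],8.54],[[0,-3,0],[0.002,0,0],8.54],[[0,-3,0],[0,0,0],8.54],[[0,-3,0],[0,0,0],8.54],[[0,-3,0],[0,0,0],8.54]]'
python3 -m jog '[[[0,0,0],[0,0,0],8.54],[[0,0,-3],[0,0,0],8.54],[[0,0,-3],[0,0,0],8.54],[[0,0,-3],[0,0,0],8.54],[[0,0,-3],[0,0,0],8.54],[[0,0,-3],[0,0,0],8.54],[[0,0,-3],[0,0,0],8.54],[[0,0,-3],[0,0,0],8.54],[[0,0,0],[0,0,0],8.54],[[0,0,0],[0,0,0],8.54],[[0,0,0],[0,0,0],8.54],[[0,0,0],[0,0,0],8.54]]'
python3 - <<'E'
from h import *
st();a=shot('scene','8s.png');b=shot('top','8t.png')
for c in(a,b):
  handle(c)
  for xy,z in(((.632,-.222),.107),((.613,-.1),.107)):ring(c,xy,z)
P=cloud(b);z=P[...,2]
cv2.imwrite('pics/8.png',cv2.resize(np.hstack([a['frame'][60:260,180:420],b['frame'][60:260,30:270]])[:,:,::-1],None,fx=1.6,fy=1.6))
E
```

```text
time_s: 54.78
eef_pos: [0.4968, 0.301, 0.215]
eef_rot: [-0.703, 0.709, -0.046, 0.033]
wrist_force: [0.2, 0.0, -0.3]
opening: 1.0
time_s: 55.78
eef_pos: [0.4752, 0.0886, 0.2239]
eef_rot: [-0.706, 0.706, -0.038, 0.036]
wrist_force: [-0.2, 0.6, 0.9]
opening: 0.999
p [0.4752 0.0886 0.2239] s,t 0.1411 -0.4623 yaw -6.06 y [-2.7e-03 -3.0e-04 -1.0e+00] F [-0.2  0.6  0.9] op cm 8.54 T 55.8
red 20 s [0.3357 0.3478 0.3672] t [-0.5016 -0.4959 -0.4872] z 0.1143 ((530.4515991210938, 294.3286437988281), (32.10146713256836, 13.670013427734375), 88.57128143310547)
black 16 s [0.3336 0.3493 0.3709] t [-0.4604 -0.4558 -0.4493] z 0.1134 ((489.704345703125, 299.56085205078125), (10.200826644897461, 38.74763107299805), 1.5661420822143555)
ring 82 0.6323 -0.2225 r mm 18.9 z 0.1076
ring 74 0.6128 -0.1039 r mm 20.4 z 0.1069
red 29 s [0.338  0.3529 0.3685] t [-0.4976 -0.4939 -0.4899] z 0.1156 ((530.0425415039062, 295.8130798339844), (30.546907424926758, 6.651330947875977), 88.65695190429688)
black 29 s [0.3383 0.3535 0.369 ] t [-0.4576 -0.4538 -0.45  ] z 0.1154 ((490.2550964355469, 300.687744140625), (31.06377410888672, 6.307989120483398), 88.47633361816406)
ring 99 0.6324 -0.2202 r mm 17.6 z 0.1081
ring 98 0.6145 -0.1011 r mm 17.5 z 0.1083
```

View pics/8.png

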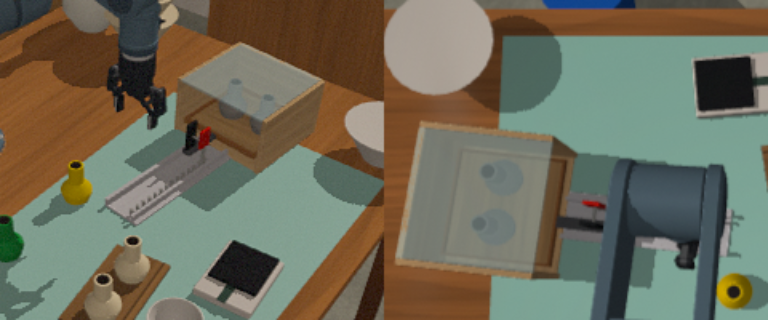

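```bash
python3 -c "
from bench import ctrl
print(ctrl.hand_in())"
```

```text
the job is handed in; nothing more can be done
None
```

The job is done and handed in at about 56 s of robot time. Only two grey vases were found on the table, and both cream vases were in the tray.

- **Tray out:** I pinched the handle and pulled the tray 0.24 m out. After I let go, the red tab had sprung back, so it was locked.
- **Vases:** The two cream vases stand on the plank board and the two grey vases stand in the tray.
- **Tray home:** I pinched the tab again, pushed the tray fully in and let go. The handle was then within 1 mm of its starting position, and the tab was back in its free position.

In the last pictures both cream vases stand upright on the board with their tops at 107–108 mm. Both grey vases stand upright inside the shut box; the roof kept me from measuring them again there. The gripper was touching nothing. The wrist force in my readings stayed within about 4 N.

I could not read the finger force directly. I limited it by closing the fingers only slightly narrower than the vase necks. I saw no sign that the scale, bowl or brush had moved, but I did not measure their positions again at the end.

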